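# Float-check the trip rocker on the gauge shelf

## Robot

A 6-joint arm with a two-finger parallel gripper is mounted at the origin on the work surface. World frame = base frame: x ahead of the robot, y to its left, z up, the work surface at z = 0. Lengths are in mm, angles in rad, forces in N, time in s.
With the tool pointing down it reaches from about 300 to 775 mm from the base axis. Payload 14.6 kg.
Tool frame: the origin (TCP) lies between the finger pads; the fingertips stand manip.nose_length ahead of it and the grasp point (between the pads) lies 11 mm behind it (manip.nose_length is the distance from the TCP to the fingertips, in mm); z points along the fingers, y is the line along which they close (so a half turn about z gives the same grasp; the last joint's range is limited). The gripper opens to 94 mm and grips with 3 to 60 N. Pads are 16 mm wide; open, the fingers measure 119 mm over their backs; the gripper's body (75 mm by 177 mm) begins 78 mm behind the grasp point.
Start: joints at [-0.067, 0.3, 1.521, -0, 1.321, -0.067], TCP at [549.99, -0.002, 213.446] pointing down, gripper open.
Joint ranges: [-3.03, 3.03], [-0.79, 2.21], [0.23, 2.52], [-1.04, 4.18], [0, 3.07], [-2.55, 2.55]. Speed limits (rad/s): [2.22, 2.22, 2.57, 3.14, 3.14, 3.14].

## Interface

Orientations are given as [roll, pitch, yaw] about the fixed x, y, z axes, in that order (R = Rz(yaw) Ry(pitch) Rx(roll)).
In Python, from cell import manip, cams, job gives the robot as it stands.
- The arm moves only by the tool jog_arm, never from a script. Its argument "commands" is a list of rows, each an object of numbers: "dx", "dy", "dz": the shift along the tool's x, y, z each as a share of 40 mm, from -1 to 1; "ax", "ay", "az": the turn, a rotation vector about the tool's x, y, z each as a share of 10 degrees, from -1 to 1; "gripper": the closure, from 0 (fully open) to 1 (shut). A call has 1 to 10 rows; each row shifts and turns the commanded pose from where the row before left it, along the tool's axes as they then stand; what a row does not reach is not made up. A row lasts 1/8 s, in which the tool goes at most 62.5 mm and 10.7 degrees, less where a joint would pass 70% of its speed; a pose out of reach is approached as far as the arm can. A call with a number of a shift or a turn outside -1 to 1 is refused whole. A call with a gripper value outside its range is refused whole. The fingers move at their own pace and stop on an object; "squeeze" is the grip in N (left out, the last holds). Time passes only in rows, so rows that do not move let the fingers close. It gives the time, the measured TCP pose, the force, the opening and the grip force at its end, in the units of the state.
- manip.read_state(): the state, without advancing time (a new reading comes with each control period).
- cams.camera(name): name is "scene" or "side" or "wrist"; returns a dict with "image" (400x640x3 uint8, red, green, blue), "fx", "fy", "cx", "cy" (pixels), "world_to_cam" (4x4, takes a point from world to camera coordinates). Camera axes: x right, y down, z forward; pixel columns grow to the right and rows downward; lengths in mm; the calibration is good to about 2 mm. A picture is of the moment at which its call begins. There is no depth.
- job.sign_off(): hands the job in; it is judged then, once.
The state is a dict: "clock": time; "joints": joint angles; "qd": joint speeds; "effort": joint torques, N m; "eef_pos": TCP position; "eef_rot": TCP orientation; "wrist_force": force on the tool from outside, world axes, zero at the start; "moment": the same for the moment, N m; "finger_gap": finger opening in mm; "finger_force": force on a finger pad.
Only numpy, scipy, OpenCV 4.12 (cv2) and the standard library are available. Lean on these libraries where they do the work, as an engineer would, in place of code of your own. Each camera call takes 0.05 s, during which the arm holds its last target. There are 200 camera calls.

## Task

Float-check the top-heavy trip rocker: working it only by the black knob of its hand lever (do not touch the beam or its ends), raise the beam off the stop it leans on, bring it level and keep it floating level, pointer between the two short marks beside the centre mark, for a good eight seconds, never letting it tip over to the far stop. Then lower it gently, without a bang, back onto the stop it came from and let go of the lever. Leave the other gear on the shelf where it is.

Things in the scene. Friction and masses are not known exactly. Their poses are not given: they have to be found in the camera images.
- stand: Fixed grey stand of the trip rocker: base plate 150 x 420 x 12 mm (x, y, z), two cheeks 154 mm high, two stop posts with rubber buttons, 61 mm high, at y = +150 and -150 mm. Origin: centre of the plate's underside, on the shelf; z up, y along the beam, x away from the hand lever. Its place and yaw vary.
- pivot (a point): The rocker's pivot, fixed, 130 mm above the shelf over the stand's origin; the pivot axis is the stand's x. Moments on the rocker: toppling 0.24 Nm x sin(rocker) (nominal; -15 to +20 % with its mass), a hidden constant up to 0.045 Nm either way (unequal end caps), spring 0.16 Nm/rad x lever, friction under 0.001 Nm, damping 0.004 Nms.
- level_mark (a point): Long centre mark (level) on the white scale plate, 218 mm above the shelf over the pivot line, 58 mm to the stand's +x side; its face looks to the stand's +x. The dark pointer reads there. The short marks beside it are 0.1 rad to either side, the outermost marks are the stops. Plate 130 mm wide, top 230 mm high.
- rocker (a joint): Angle (rad) of the rocker about the stand's +x axis: 0 = level, pointer at the centre mark; positive = +y end up. Starts at -0.4, leaning on the +y stop; far stop +0.4. Top-heavy: level is unstable and it topples to a stop. Nominal mass 1.38 kg, inertia about the pivot 0.027 kg m2. With the lever held still it topples with a time constant of about 0.5 to 0.75 s.
- lever (a joint): Angle (rad) of the hand lever RELATIVE to the rocker, same axis and sign, range 1.3 either way; the lever's absolute angle from upright is A = rocker + lever. A torsion spring, nominally 0.16 Nm/rad (damping 0.008 Nms), joins lever and rocker: moment on rocker = 0.16 x lever. Usually about 0.6 (0.2 to 1.0) lifts it off the stop. Let go, it springs back to about 0.
- knob (a point): Centre of the lever's black knob, a cylinder 26 mm in diameter, 40 mm long, axis along the stand's x, on a 10 mm rod; lever mass 40 g. In stand axes it is at pivot + (-120, -100 sin A, 100 cos A) mm, A the absolute lever angle: positive A leans to -y. Pinch its two end faces from above, fingers closing along the stand's x (40 mm wide); it can turn between the pads.
- beam: The rocker's steel beam, 360 x 30 x 16 mm along its y, with an upright dark cylinder weight (60 mm diameter, top 58 mm above the centre line) at y = +150 and -150 mm and a round cap (40 mm diameter, to y = +200 and -200 mm) on each end. Origin on the pivot, turns with the rocker. Not to be touched.
- cap_left: Round steel cap on the +y end of the rocker's beam, 40 mm in diameter, 20 mm thick, nominally 60 g (differs by up to 20 %). Origin on the beam's end face, at y = +180 mm from the pivot; turns with the rocker. Not to be touched.
- cap_right: Round steel cap on the -y end of the rocker's beam, 40 mm in diameter, 20 mm thick, nominally 60 g (differs by up to 20 %). Origin on the beam's end face, at y = -180 mm from the pivot; turns with the rocker. Not to be touched.
- plug_gauge: Bystander: bright plug gauge lying near the stand, 130 mm long, 32 mm in diameter. Origin under its middle.
- dial: Bystander: rubber-gripped dial indicator, 58 mm across, 23 mm high, lying near the stand. Origin under its centre.
- sub_stub: Bystander: blackened crossover sub stub, a stepped round piece 72 mm in diameter, 85 mm high, by the -y end of the stand. Origin under its centre.
- rule: Bystander: steel rule 300 x 30 x 4 mm lying to the robot's left. Origin under its centre.
- oiler: Bystander: grey oil bottle, 56 mm in diameter, 120 mm high, standing to the robot's left.

How it is judged:
By the outcome, as a careful person would: the job done as asked, in the order asked, and still so for the second after the job is handed in, with the robot touching nothing.
It also fails if it takes over 72 s, if anything falls off the work surface, if the arm or the gripper's body presses on something with over 40 N, if the wrist force passes 120 N, or if a joint passes its speed limit or range.

## Working session

There is one attempt and no reset: what is moved stays moved. The work goes in short steps, Python scripts to look and compute and a tool call to move; the robot and the scene stay as the last step left them, time stands still between calls to the robot, and variables do not carry over. Pictures are saved under pics/ and viewed, at most 10 in all, crops included, and the job is handed in when it is done.

Besides the shell and the picture viewer there is one more tool, called after "Emit:" as name(argument=value, ...) on one line, values as JSON. jog_arm: Moves the arm, as the interface text tells. Shift numbers are shares of 40 mm and turn numbers shares of 10 degrees, none past 1 either way. Its arguments: {"type":"object","properties":{"commands":{"type":"array"},"squeeze":{"type":"number"}},"required":["commands"]}

```bash
ls && mkdir -p pics && python3 - <<'E'
from cell import manip,cams,job
import cv2,numpy as np
print(manip.read_state(), manip.nose_length)
a=[]
for n in ("scene","side","wrist"):
    c=cams.camera(n); cv2.imwrite(f"pics/{n}0.png",c["image"][:,:,::-1]); np.savez(f"pics/{n}0.npz",**c)
    print(n,c["fx"],c["fy"],c["cx"],c["cy"],np.round(c["world_to_cam"],4).tolist())
E
```

```text
pics
{'clock': 0.0, 'joints': array([-6.65944706e-02,  3.00463433e-01,  1.52156267e+00,  1.09321859e-06,
        1.32067958e+00, -6.65897571e-02]), 'qd': array([-0.00063506,  0.00065948,  0.00019973, -0.00097646, -0.00045181,
       -0.00081418]), 'effort': array([-1.53750298e-03, -5.31805658e+01, -3.52735734e+01,  7.07558286e-02,
        2.43994006e-02, -4.79655944e-05]), 'eef_pos': array([5.49759113e+02, 1.64520571e-02, 2.12898314e+02]), 'eef_rot': array([-3.14048216e+00, -7.51180712e-05,  1.57079130e+00]), 'wrist_force': array([ 0.25234179,  0.1847452 , -0.40777586]), 'moment': array([ 0.03683539, -0.00861887, -0.04281155]), 'finger_force': 0.0, 'finger_gap': 94.2244099568508} 8.0
scene 464.70684383313994 464.70684383313994 323.5599842645395 195.44005095619525 [[0.312, 0.95, -0.0102, -320.0673], [0.617, -0.2107, -0.7582, -177.6622], [-0.7225, 0.2303, -0.6519, 1863.2262], [0.0, 0.0, 0.0, 1.0]]
side 433.99065392839805 433.99065392839805 318.352029102129 191.48233317057424 [[0.916, -0.4005, -0.0221, -427.3461], [-0.2515, -0.5306, -0.8094, 331.767], [0.3124, 0.747, -0.5868, 1036.4513], [0.0, 0.0, 0.0, 1.0]]
wrist 315.15805325199784 315.15805325199784 322.5479183567089 195.05411114871524 [[1.0, -0.0009, -0.0018, -548.8201], [-0.0004, -0.9641, 0.2655, -26.7663], [-0.0019, -0.2655, -0.9641, 391.6786], [0.0, 0.0, 0.0, 1.0]]
```

View pics/scene0.png

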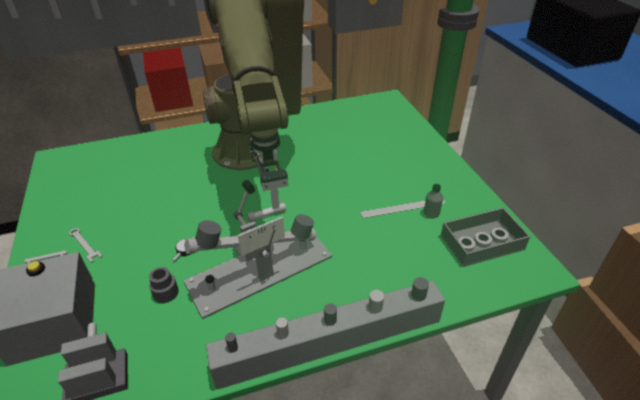

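View pics/side0.png

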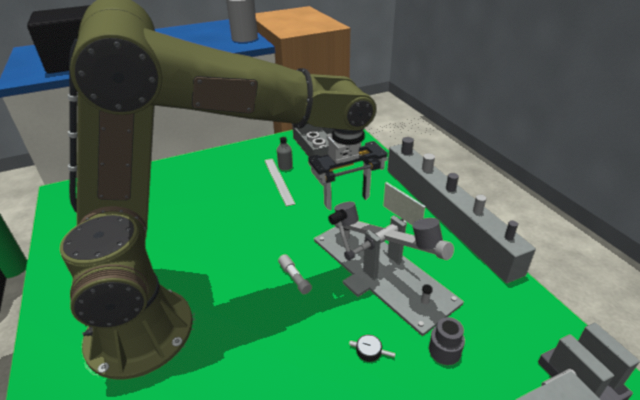

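The scene view shows the rocker with the knob at about (248,187), the scale plate at (262,238) and the base plate corners at about (186,288), (207,309), (331,257). In the side view the knob is at about (337,217). I'll zoom in to get exact pixels.

```bash
python3 - <<'E'
import cv2
a=cv2.imread("pics/scene0.png")[170:320,160:360]; cv2.imwrite("pics/sc.png",cv2.resize(a,(800,600),interpolation=cv2.INTER_CUBIC))
a=cv2.imread("pics/side0.png")[190:340,290:490]; cv2.imwrite("pics/sd.png",cv2.resize(a,(800,600),interpolation=cv2.INTER_CUBIC))
E
```

```text
(no output)
```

View pics/sc.png

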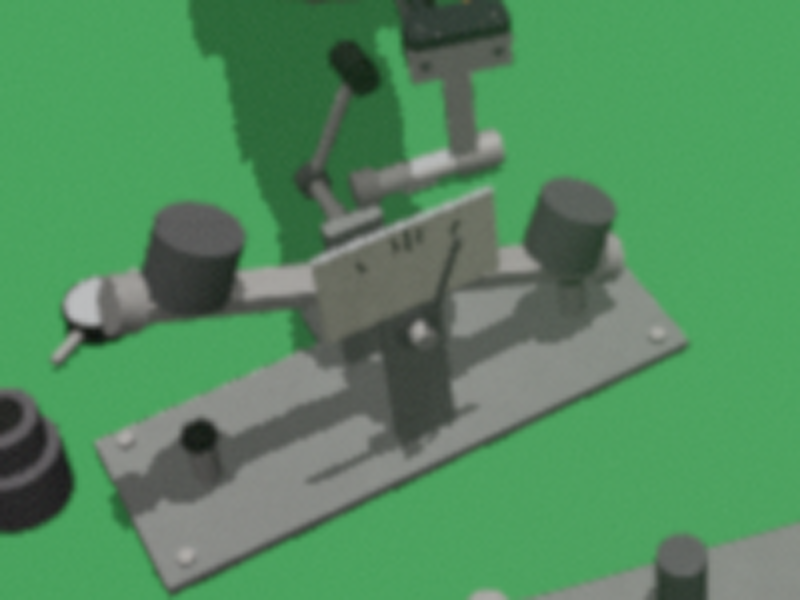

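View pics/sd.png

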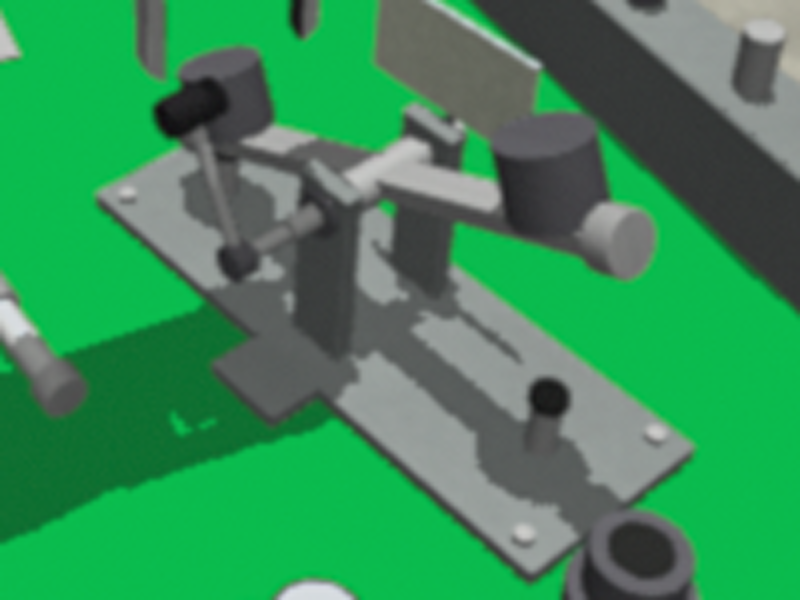

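Crop scene: base corners (97,442), (170,582), (686,343), knob (354,67), level mark (407,241), −y button (200,436). Crop side: corners (98,194), (532,570), (692,448), knob (192,108), hub (239,260), button (549,397). Next I fit the pose.

```bash
cat > h.py <<'E'
import numpy as np
def load(n): return dict(np.load(f"pics/{n}0.npz"))
def proj(c,p):
    q=c["world_to_cam"][:3,:3]@np.asarray(p,float)+c["world_to_cam"][:3,3]
    return np.array([c["fx"]*q[0]/q[2]+c["cx"],c["fy"]*q[1]/q[2]+c["cy"]])
def S(v,p): 
    x,y,t=v[:3];c,s=np.cos(t),np.sin(t);return np.array([x+c*p[0]-s*p[1],y+s*p[0]+c*p[1],p[2]])
E
python3 - <<'E'
from h import *
from scipy.optimize import least_squares as ls
sc,sd=load("scene"),load("side")
o1=lambda a:np.array(a)/4-.375+[160,170]; o2=lambda a:np.array(a)/4-.375+[290,190]
obs=[(sc,o1((97,442)),(-75,-210,12)),(sc,o1((170,582)),(75,-210,12)),(sc,o1((686,343)),(75,210,12)),(sc,o1((407,241)),(58,0,218)),(sc,o1((200,433)),(0,-150,61)),
(sd,o2((98,194)),(-75,210,12)),(sd,o2((532,570)),(-75,-210,12)),(sd,o2((692,448)),(75,-210,12)),(sd,o2((549,393)),(0,-150,61))]
k1,k2=o1((354,67)),o2((192,108))
kn=lambda v:S(v,(-120,-100*np.sin(v[3]),130+100*np.cos(v[3])))
f=lambda v:np.concatenate([proj(c,S(v,p))-u for c,u,p in obs]+[proj(sc,kn(v))-k1,proj(sd,kn(v))-k2])
r=ls(f,[600,0,0,-.4]);print(r.x,np.round(r.fun,1));print("knob model",kn(r.x),"pivot",S(r.x,(0,0,130)))
t=ls(lambda p:np.r_[proj(sc,p)-k1,proj(sd,p)-k2],[480,0,220]);print("knob tri",t.x,t.fun)
th=ls(lambda p:np.r_[proj(sc,p)-o1((407,241))],[1,1]) if 0 else None
E
```

```text
[ 6.24214570e+02 -6.95167287e+01  2.37076275e-01 -4.57026287e-01] [-0.8 -0.6 -0.8  1.5  1.1 -0.9 -0.1 -0.5 -0.5 -0.7 -0.8 -1.1 -0.4  0.7
  1.  -0.7  0.  -0.6 -0.1  0.1 -0.1 -0.5]
knob model [497.20710103 -54.8062944  219.73687081] pivot [624.21456987 -69.5167287  130.        ]
knob tri [496.87211836 -54.95357961 218.93443664] [-0.17986448  0.27201557 -0.17533128 -0.19822929]
```

The fit is good: residuals are about 1 px, the triangulated knob is at (497,−55,219), and the height agrees with the model. The stand is at (624,−70) with yaw 0.237. I'm moving above the knob.

Emit:
jog_arm(commands=[{"dz":-1,"gripper":0},{"dz":-1},{"dx":-0.69,"dy":-0.66},{"dx":-0.69,"dy":-0.66},{"az":-0.68},{"az":-0.68},{"dx":0},{"dx":0}], squeeze=15)

```text
schema error: expected keys dx, dy, dz, ax, ay, az, gripper
```

```bash
cat > meas.py <<'E'
import numpy as np,cv2
from h import *
V=(624.2,-69.5,0.237)
SS=4
def rotx(p,t):
    c,s=np.cos(t),np.sin(t);return np.array([p[0],c*p[1]-s*p[2],s*p[1]+c*p[2]])
def cyl(c,r,ax,h0,h1):
    a=np.linspace(0,2*np.pi,40,endpoint=False);o=[]
    for h in (h0,h1):
        for u in a:
            o.append((c[0]+r*np.cos(u),c[1]+r*np.sin(u),h) if ax=='z' else (r*np.cos(u),h,r*np.sin(u)))
    return o
PARTS=[cyl((0,150),30,'z',8,58),cyl((0,-150),30,'z',8,58),cyl(0,20,'y',180,200),cyl(0,20,'y',-200,-180),
 [(x,y,z) for x in(-15,15) for y in(-180,180) for z in(-8,8)]]
def render(c,t,parts=PARTS):
    m=np.zeros((400*SS,640*SS),np.uint8)
    for P in parts:
        q=[]
        for p in P:
            r=rotx(p,t);q.append((proj(c,S(V,(r[0],r[1],r[2]+130)))+.5)*SS-.5)
        cv2.fillConvexPoly(m,cv2.convexHull(np.round(np.array(q)).astype(np.int32)),255)
    return cv2.resize(m,(640,400),interpolation=cv2.INTER_AREA)/255.
def nongreen(im):
    im=im.astype(float);g=im[...,1]-np.maximum(im[...,0],im[...,2])
    return 1-np.clip(g/(0.35*im[...,1]+5),0,1)
TH=np.arange(-.5,.501,.02)
def build(n):
    c=load(n);ng=nongreen(c["image"])
    R=np.array([render(c,t) for t in TH])
    W=np.array([render(c,t,PARTS[:2]) for t in TH]).max(0)
    roi=cv2.dilate(W,np.ones((7,7)))>0
    m0=cv2.dilate(render(c,-.4),np.ones((5,5)))
    st=cv2.dilate(((ng>.5)&(m0==0)).astype(np.uint8),np.ones((5,5)))>0
    roi&=~st
    np.savez(f"pics/m_{n}.npz",R=R[:,roi],roi=roi)
def theta(n,im):
    d=np.load(f"pics/m_{n}.npz");ng=nongreen(im)[d["roi"]]
    e=np.minimum(abs(d["R"]-ng),1).mean(1)
    k=int(np.clip(e.argmin(),2,len(TH)-3));
    # linear interpolation fit between renders around best
    best=(9,0)
    for j in (k-2,k-1,k,k+1):
        A=d["R"][j+1]-d["R"][j];w=abs(A)>.02
        f=np.clip((A[w]@(ng-d["R"][j])[w])/(A[w]@A[w]),0,1)
        r=((ng-d["R"][j]-f*A)**2).mean()
        if r<best[0]: best=(r,TH[j]+f*.02)
    return best[1],best[0]
E
python3 - <<'E'
from meas import *
from cell import manip
for n in("scene","side"):
    build(n);print(n,theta(n,load(n)["image"]),np.load(f"pics/m_{n}.npz")["roi"].sum())
s=manip.read_state();print(s["clock"],s["eef_pos"],s["eef_rot"])
E
```

```text
scene (np.float64(-0.408993761278846), np.float64(0.03569154073637146)) 3660
side (np.float64(-0.41254086825621344), np.float64(0.03005938517677161)) 3770
0.15 [5.49805566e+02 3.03245136e-02 2.13017761e+02] [-3.14070459e+00 -9.42770161e-05  1.57081210e+00]
```

The pose measurement reads −0.41 against a true −0.4 in both views. Every row needs all the keys, so I'm resending the move.

Emit:
jog_arm(commands=[{"dx":0,"dy":0,"dz":-1,"ax":0,"ay":0,"az":0,"gripper":0},{"dx":0,"dy":0,"dz":-1,"ax":0,"ay":0,"az":0,"gripper":0},{"dx":-0.69,"dy":-0.66,"dz":0,"ax":0,"ay":0,"az":0,"gripper":0},{"dx":-0.69,"dy":-0.66,"dz":0,"ax":0,"ay":0,"az":0,"gripper":0},{"dx":0,"dy":0,"dz":0,"ax":0,"ay":0,"az":-0.68,"gripper":0},{"dx":0,"dy":0,"dz":0,"ax":0,"ay":0,"az":-0.68,"gripper":0},{"dx":0,"dy":0,"dz":0,"ax":0,"ay":0,"az":0,"gripper":0},{"dx":0,"dy":0,"dz":0,"ax":0,"ay":0,"az":0,"gripper":0}], squeeze=15)

```text
clock: 1.15
eef_pos: [497.2, -55.1, 293.3]
eef_rot: [-3.141, -0.0, 1.806]
wrist_force: [0.3, -0.5, -0.5]
finger_gap: 94.1
finger_force: 0.0
```

```bash
python3 - <<'E'
from meas import *
from cell import manip,cams
s=manip.read_state();print(s["clock"],s["eef_pos"],s["eef_rot"])
c=cams.camera("wrist");cv2.imwrite("pics/w1.png",c["image"][:,:,::-1]);np.savez("pics/wrist1.npz",**c)
print("knob predicted px",proj(c,(496.9,-55,219)), proj(c,S(V,(-140,45,219))),proj(c,S(V,(-100,45,219))))
E
```

```text
1.15 [497.18369896 -55.13025123 293.3300656 ] [-3.14139865e+00 -1.28650392e-04  1.80565018e+00]
knob predicted px [322.91111808 206.98505872] [298.76491645 205.85771097] [347.88488829 205.7273262 ]
```

View pics/w1.png

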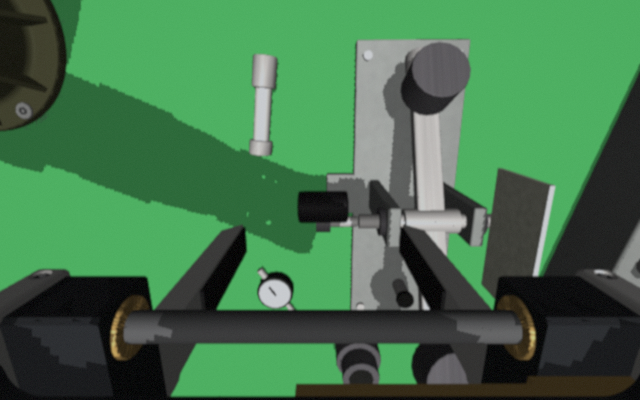

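The wrist view shows the knob at (323,207), exactly where predicted and centred between the fingers. Next I descend 85 mm and close.

Emit:
jog_arm(commands=[{"dx":0,"dy":0,"dz":0.6,"ax":0,"ay":0,"az":0,"gripper":0},{"dx":0,"dy":0,"dz":0.6,"ax":0,"ay":0,"az":0,"gripper":0},{"dx":0,"dy":0,"dz":0.6,"ax":0,"ay":0,"az":0,"gripper":0},{"dx":0,"dy":0,"dz":0.33,"ax":0,"ay":0,"az":0,"gripper":0},{"dx":0,"dy":0,"dz":0,"ax":0,"ay":0,"az":0,"gripper":0.3},{"dx":0,"dy":0,"dz":0,"ax":0,"ay":0,"az":0,"gripper":0.5},{"dx":0,"dy":0,"dz":0,"ax":0,"ay":0,"az":0,"gripper":0.7},{"dx":0,"dy":0,"dz":0,"ax":0,"ay":0,"az":0,"gripper":0.7},{"dx":0,"dy":0,"dz":0,"ax":0,"ay":0,"az":0,"gripper":0.7},{"dx":0,"dy":0,"dz":0,"ax":0,"ay":0,"az":0,"gripper":0.7}], squeeze=15)

```text
clock: 2.45
eef_pos: [497.2, -55.2, 208.3]
eef_rot: [-3.142, 0.0, 1.808]
wrist_force: [-0.7, 0.5, 1.4]
finger_gap: 39.6
finger_force: 15.0
```

```bash
cat > m.py <<'E'
from meas import *
from cell import manip,cams
import json,os
def look(cam=("scene","side")):
    s=manip.read_state()
    o=dict(t=s["clock"],p=list(s["eef_pos"]),F=list(s["wrist_force"]),gap=s["finger_gap"],ff=s["finger_force"])
    c,sn=np.cos(V[2]),np.sin(V[2]);d=s["eef_pos"]-np.array([V[0],V[1],0])
    ys=-sn*d[0]+c*d[1];zs=d[2]+11-130
    o["A"]=float(np.arctan2(-ys,zs));o["rad"]=float(np.hypot(ys,zs));o["xs"]=float(c*d[0]+sn*d[1])
    for n in cam:
        im=cams.camera(n)["image"];o[n],o[n+"_r"]=map(float,theta(n,im))
        cv2.imwrite(f"pics/last_{n}.png",im[:,:,::-1])
    with open("log.jsonl","a") as f:f.write(json.dumps({k:(v if not hasattr(v,'item') else v.item()) for k,v in o.items()})+"\n")
    for k,v in o.items():print(k,np.round(v,4),end=" ")
    print();return o
E
python3 -c "
from m import *
look()"
```

```text
t 2.45 p [497.1674 -55.1999 208.3298] F [-0.6976  0.5056  1.4303] gap 39.648 ff 14.9994 A -0.4552 rad 99.4574 xs -120.1241 scene -0.409 scene_r 0.0329 side -0.411 side_r 0.1579
```

The knob is gripped: gap 39.6, A = −0.455. Next comes the first raise towards A ≈ −0.25, plus an estimator and planner.

Emit:
jog_arm(commands=[{"dx":-0.12,"dy":0,"dz":-0.05,"ax":0,"ay":0,"az":0,"gripper":0.7},{"dx":-0.12,"dy":0,"dz":-0.05,"ax":0,"ay":0,"az":0,"gripper":0.7},{"dx":-0.12,"dy":0,"dz":-0.04,"ax":0,"ay":0,"az":0,"gripper":0.7},{"dx":-0.12,"dy":0,"dz":-0.04,"ax":0,"ay":0,"az":0,"gripper":0.7}], squeeze=15)

```text
clock: 3.05
eef_pos: [501.8, -74.2, 215.4]
eef_rot: [3.142, -0.0, 1.808]
wrist_force: [1.7, 2.0, -2.7]
finger_gap: 40.1
finger_force: 15.0
```

```bash
cat > ctl.py <<'E'
from m import *
from scipy.optimize import least_squares
import sys
I,K,LAG=.027,.16,.04
def sim(th,w,A0,rows,c,s,dt=.0125):
    """rows: list of (duration, A_end). returns th,w at each row end. A piecewise linear"""
    out=[];A=A0
    for d,A1 in rows:
        n=max(1,round(d/dt));h=d/n;r=(A1-A)/d
        for i in range(n):
            A+=r*h
            a=(.24*s*np.sin(th)+c+K*(A-th)+.008*(r-w)-.004*w)/I
            w+=a*h;th+=w*h
            if th<-.4: th,w=-.4,max(w,0)
            if th>.4: th,w=.4,min(w,0)
        out.append((th,w))
    return out
def step_units(As,y,z):
    """tool shares to bring the knob along A sequence, from measured stand y,z of the grasp point"""
    o=[]
    for A in As:
        y2,z2=-100*np.sin(A),100*np.cos(A);o.append((round((y2-y)/40,2),round(-(z2-z)/40,2)));
        y+=o[-1][0]*40;z-=o[-1][1]*40
    return o
def hist(): return [json.loads(l) for l in open("log.jsonl")]
def fit(L,win=8,c0=0.,sc=.02):
    L=L[-win:];t=[l["t"] for l in L]
    segs=[(b["t"]-a["t"],a["A"],b["A"],a.get("path")) for a,b in zip(L,L[1:])]
    def run(v):
        th,w,c,s=v;o=[th];
        for (d,A0,A1,_),l in zip(segs,L[1:]):
            # camera 0.05 s hold after look, then move
            rows=[(.05,A0)]+[(d-.05,A1)] if d>.06 else [(d,A1)]
            th,w=sim(th,w,A0,rows,c,s)[-1];o.append(th)
        return np.array(o),th,w
    z=np.array([l["scene"]+.009 for l in L])
    f=lambda v:np.r_[(run(v)[0]-z)/.006,(v[2]-c0)/sc,(v[3]-1)/.08,v[1]/.5]
    r=least_squares(f,[z[0],0,c0,1.],diff_step=1e-4)
    _,th,w=run(r.x);return th,w,r.x[2],r.x[3],np.round((run(r.x)[0]-z),3)
def plan(th,w,A,c,s,ref,n=8,first=.05,smooth=1.):
    """ref: function of time ->(th,w)"""
    th,w=sim(th,w,A,[(first,A)],c,s)[-1]
    tt=np.arange(1,n+1)*.125+first
    R=np.array([ref(t) for t in tt])
    def f(u):
        o=np.array(sim(th,w,A,[(.125,a) for a in u],c,s));d=np.diff(np.r_[A,u])
        e=(o[:,0]-R[:,0]);ew=(o[:,1]-R[:,1])
        return np.r_[e*10,ew*4,(e[-1]+.6*ew[-1])*60,d*12*smooth,np.maximum(abs(d)-.25,0)*100]
    r=least_squares(f,np.full(n,A),diff_step=1e-4)
    return r.x,sim(th,w,A,[(.125,a) for a in r.x],c,s)
E
python3 - <<'E'
from ctl import *
o=look(("scene",))
ys=-100*np.sin(o["A"])
print(step_units([o["A"]+.027*i for i in range(1,5)],-o["rad"]*np.sin(o["A"]),o["rad"]*np.cos(o["A"])))
E
```

```text
t 3.05 p [501.8299 -74.2295 215.3954] F [ 1.6621  2.0364 -2.7377] gap 40.0597 ff 14.9998 A -0.2453 rad 99.3705 xs -120.0599 scene -0.4088 scene_r 0.0322 
[(np.float64(-0.06), np.float64(-0.03)), (np.float64(-0.07), np.float64(-0.01)), (np.float64(-0.06), np.float64(-0.02)), (np.float64(-0.07), np.float64(-0.01))]
```

Emit:
jog_arm(commands=[{"dx":-0.06,"dy":0,"dz":-0.02,"ax":0,"ay":0,"az":0,"gripper":0.7},{"dx":-0.07,"dy":0,"dz":-0.01,"ax":0,"ay":0,"az":0,"gripper":0.7},{"dx":-0.07,"dy":0,"dz":-0.01,"ax":0,"ay":0,"az":0,"gripper":0.7}], squeeze=15)

```text
clock: 3.48
eef_pos: [503.6, -81.7, 217.2]
eef_rot: [3.141, -0.0, 1.808]
wrist_force: [0.6, 1.6, 0.3]
finger_gap: 40.0
finger_force: 15.0
```

```bash
cat > up.py <<'E'
from ctl import *
o=look(("scene",))
print([tuple(map(float,x)) for x in step_units([o["A"]+.027*i for i in range(1,5)],-o["rad"]*np.sin(o["A"]),o["rad"]*np.cos(o["A"]))])
E
python3 up.py; python3 -c "
import cv2
a=cv2.imread('pics/last_scene.png')[170:320,160:360]; cv2.imwrite('pics/s2.png',cv2.resize(a,(800,600),interpolation=cv2.INTER_CUBIC))"
```

```text
t 3.475 p [503.6433 -81.7362 217.1911] F [0.618  1.5609 0.2985] gap 40.0014 ff 15.0001 A -0.1656 rad 99.553 xs -120.0596 scene -0.4088 scene_r 0.0319 
[(-0.06, -0.02), (-0.07, -0.01), (-0.07, -0.01), (-0.07, -0.0)]
```

View pics/s2.png

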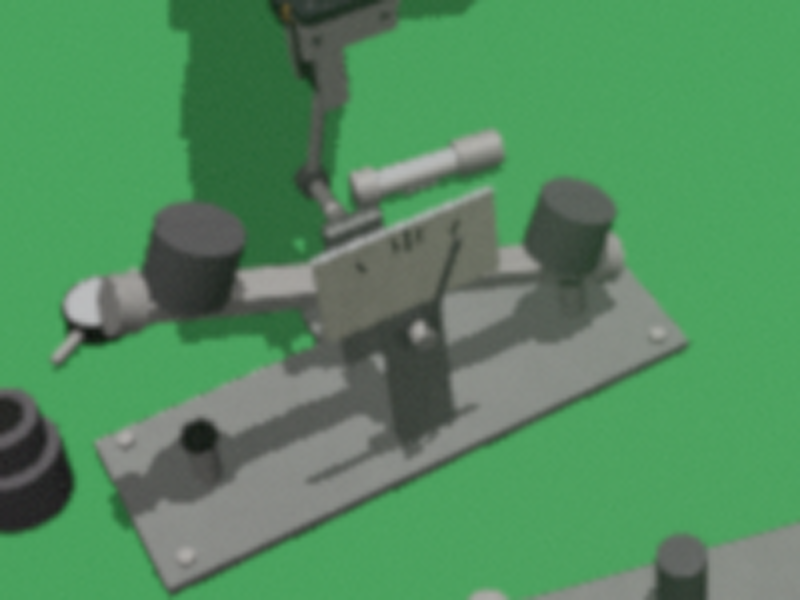

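The view shows the gripper holding the knob at (320,90). The lever has moved with it, and both weights are unobstructed at (195,245) and (570,225).

Emit:
jog_arm(commands=[{"dx":-0.06,"dy":0,"dz":-0.02,"ax":0,"ay":0,"az":0,"gripper":0.7},{"dx":-0.07,"dy":0,"dz":-0.01,"ax":0,"ay":0,"az":0,"gripper":0.7},{"dx":-0.07,"dy":0,"dz":-0.01,"ax":0,"ay":0,"az":0,"gripper":0.7}], squeeze=15)

```text
clock: 3.9
eef_pos: [505.6, -89.5, 218.6]
eef_rot: [3.142, -0.0, 1.808]
wrist_force: [3.2, 2.4, -3.6]
finger_gap: 39.7
finger_force: 15.0
```

```bash
python3 up.py
```

```text
t 3.9 p [505.5627 -89.54   218.636 ] F [ 3.1711  2.4075 -3.6286] gap 39.6821 ff 14.9997 A -0.0839 rad 99.9874 xs -120.0262 scene -0.4086 scene_r 0.0318 
[(-0.07, -0.01), (-0.06, 0.0), (-0.07, 0.0), (-0.07, 0.0)]
```

Emit:
jog_arm(commands=[{"dx":-0.07,"dy":0,"dz":0,"ax":0,"ay":0,"az":0,"gripper":0.7},{"dx":-0.06,"dy":0,"dz":0,"ax":0,"ay":0,"az":0,"gripper":0.7},{"dx":-0.07,"dy":0,"dz":0,"ax":0,"ay":0,"az":0,"gripper":0.7}], squeeze=15)

```text
clock: 4.32
eef_pos: [507.5, -97.4, 219.0]
eef_rot: [3.141, 0.0, 1.808]
wrist_force: [0.6, 2.5, 2.2]
finger_gap: 40.0
finger_force: 15.0
```

```bash
python3 up.py
```

```text
t 4.325 p [507.4658 -97.4084 218.988 ] F [0.6382 2.5392 2.157 ] gap 40.0253 ff 15.0002 A -0.0028 rad 99.9884 xs -120.0237 scene -0.4085 scene_r 0.0314 
[(-0.07, 0.0), (-0.06, 0.0), (-0.07, 0.01), (-0.07, 0.0)]
```

Emit:
jog_arm(commands=[{"dx":-0.07,"dy":0,"dz":0,"ax":0,"ay":0,"az":0,"gripper":0.7},{"dx":-0.06,"dy":0,"dz":0,"ax":0,"ay":0,"az":0,"gripper":0.7},{"dx":-0.07,"dy":0,"dz":0.01,"ax":0,"ay":0,"az":0,"gripper":0.7}], squeeze=15)

```text
clock: 4.75
eef_pos: [509.4, -105.2, 218.5]
eef_rot: [3.141, 0.0, 1.808]
wrist_force: [-0.5, 2.6, 6.0]
finger_gap: 40.2
finger_force: 15.0
```

```bash
python3 up.py
```

```text
t 4.75 p [ 509.363  -105.222   218.5333] F [-0.5363  2.6466  5.9704] gap 40.1896 ff 14.9992 A 0.0778 rad 99.8354 xs -120.014 scene -0.4083 scene_r 0.0308 
[(-0.07, 0.0), (-0.06, 0.01), (-0.07, 0.01), (-0.07, 0.01)]
```

Emit:
jog_arm(commands=[{"dx":-0.07,"dy":0,"dz":0,"ax":0,"ay":0,"az":0,"gripper":0.7},{"dx":-0.06,"dy":0,"dz":0.01,"ax":0,"ay":0,"az":0,"gripper":0.7}], squeeze=15)

```text
clock: 5.05
eef_pos: [510.6, -110.3, 218.0]
eef_rot: [3.141, 0.0, 1.808]
wrist_force: [1.1, 1.4, 6.0]
finger_gap: 39.7
finger_force: 15.0
```

```bash
python3 up.py
```

```text
t 5.05 p [ 510.5787 -110.281   217.9825] F [1.1464 1.3705 5.9629] gap 39.6794 ff 14.9992 A 0.1302 rad 99.8278 xs -120.0201 scene -0.4083 scene_r 0.0306 
[(-0.07, 0.01), (-0.06, 0.01), (-0.07, 0.01), (-0.07, 0.02)]
```

Emit:
jog_arm(commands=[{"dx":-0.07,"dy":0,"dz":0.01,"ax":0,"ay":0,"az":0,"gripper":0.7},{"dx":-0.06,"dy":0,"dz":0.01,"ax":0,"ay":0,"az":0,"gripper":0.7},{"dx":0,"dy":0,"dz":0,"ax":0,"ay":0,"az":0,"gripper":0.7}], squeeze=15)

```text
clock: 5.48
eef_pos: [511.8, -115.4, 217.1]
eef_rot: [3.141, 0.0, 1.808]
wrist_force: [1.7, 1.8, 6.1]
finger_gap: 39.8
finger_force: 15.0
```

```bash
python3 up.py
```

```text
t 5.475 p [ 511.8377 -115.4029  217.1254] F [1.718  1.7517 6.1197] gap 39.8027 ff 14.9998 A 0.1838 rad 99.806 xs -119.9989 scene -0.4082 scene_r 0.0303 
[(-0.07, 0.01), (-0.06, 0.01), (-0.07, 0.02), (-0.06, 0.02)]
```

Emit:
jog_arm(commands=[{"dx":-0.07,"dy":0,"dz":0.01,"ax":0,"ay":0,"az":0,"gripper":0.7},{"dx":-0.06,"dy":0,"dz":0.01,"ax":0,"ay":0,"az":0,"gripper":0.7},{"dx":0,"dy":0,"dz":0,"ax":0,"ay":0,"az":0,"gripper":0.7}], squeeze=15)

```text
clock: 5.9
eef_pos: [513.0, -120.3, 216.1]
eef_rot: [3.141, 0.0, 1.808]
wrist_force: [3.8, 3.3, 2.9]
finger_gap: 39.9
finger_force: 15.0
```

```bash
python3 up.py
```

```text
t 5.9 p [ 513.0081 -120.3001  216.1315] F [3.805  3.2593 2.8983] gap 39.9357 ff 14.9996 A 0.2352 rad 99.8809 xs -120.0109 scene -0.394 scene_r 0.0307 
[(-0.07, 0.01), (-0.06, 0.02), (-0.07, 0.02), (-0.06, 0.02)]
```

It has lifted off at A ≈ 0.2, so the closed loop starts now.

```bash
python3 - <<'E'
s=open("ctl.py").read()
s=s.replace('''rows=[(.05,A0)]+[(d-.05,A1)] if d>.06 else [(d,A1)]''','''p=_ or [1.];h=(d-.05)/len(p);rows=[(.05,A0)]+[(h,A0+q*(A1-A0)) for q in p]''').replace("+.009","+.008")
open("ctl.py","w").write(s)
open("step.py","w").write('''from ctl import *
# args: mode nrows_next dx... (rows just done)
mode,n=sys.argv[1],int(sys.argv[2]);dx=np.array(list(map(float,sys.argv[3:])))
look_needed=mode!="init"
L=hist()
if len(dx):
    q=np.cumsum(dx);L[-1 if look_needed else -2]["path"]=list(q/q[-1]) if abs(q[-1])>1e-9 else [1.]*len(dx)
    open("log.jsonl","w").write("".join(json.dumps(l)+"\\n" for l in L))
if look_needed: look(("scene",));L=hist()
o=L[-1]
st=[i for i,l in enumerate(L) if l["t"]>5.4][0]
th,w,c,s,res=fit(L[st:],win=9)
cfg=json.load(open("cfg.json"));t0,T,a,b=cfg["t0"],cfg["T"],cfg["a"],cfg["b"]
def ref(t):
    x=np.clip((o["t"]+t-t0)/T,0,1);p=10*x**3-15*x**4+6*x**5;v=(30*x**2-60*x**3+30*x**4)/T
    return a+(b-a)*p,(b-a)*v
u,pr=plan(th,w,o["A"],c,s,ref)
print("th %.3f w %.3f c %.4f s %.3f ref %.3f"%(th,w,c,s,ref(0)[0]),"res",res)
print("plan A",np.round(u,3),"th",np.round([p[0] for p in pr],3))
r=step_units(u[:n],-o["rad"]*np.sin(o["A"]),o["rad"]*np.cos(o["A"]))
print("ROWS",[tuple(map(float,x)) for x in r])
''')
import json;json.dump(dict(t0=5.4,T=3.2,a=-.4,b=0),open("cfg.json","w"))
E
python3 step.py init 4 -.07 -.06 0
```

```text
th -0.386 w 0.086 c -0.0004 s 1.001 ref -0.388 res [0. 0.]
plan A [0.214 0.202 0.193 0.186 0.179 0.172 0.166 0.163] th [-0.367 -0.351 -0.332 -0.313 -0.291 -0.267 -0.242 -0.213]
ROWS [(0.05, -0.01), (0.03, -0.01), (0.02, -0.01), (0.02, 0.0)]
```

Emit:
jog_arm(commands=[{"dx":0.05,"dy":0,"dz":-0.01,"ax":0,"ay":0,"az":0,"gripper":0.7},{"dx":0.03,"dy":0,"dz":-0.01,"ax":0,"ay":0,"az":0,"gripper":0.7}], squeeze=15)

```text
clock: 6.2
eef_pos: [512.2, -117.0, 216.8]
eef_rot: [3.142, 0.0, 1.808]
wrist_force: [6.0, 0.6, -1.7]
finger_gap: 40.1
finger_force: 15.0
```

```bash
python3 step.py s 3 .05 .03
```

```text
t 6.2 p [ 512.2081 -116.9859  216.7851] F [ 5.9858  0.6065 -1.6695] gap 40.1281 ff 15.0002 A 0.2004 rad 99.7823 xs -120.0104 scene -0.3719 scene_r 0.0359 
th -0.363 w 0.101 c -0.0017 s 1.001 ref -0.359 res [ 0.    -0.004  0.001]
plan A [0.224 0.225 0.212 0.191 0.17  0.151 0.137 0.13 ] th [-0.343 -0.324 -0.301 -0.275 -0.248 -0.219 -0.189 -0.159]
ROWS [(-0.06, 0.01), (-0.0, -0.0), (0.03, -0.01)]
```

Emit:
jog_arm(commands=[{"dx":-0.06,"dy":0,"dz":0.01,"ax":0,"ay":0,"az":0,"gripper":0.7},{"dx":0,"dy":0,"dz":0,"ax":0,"ay":0,"az":0,"gripper":0.7}], squeeze=15)

```text
clock: 6.5
eef_pos: [512.7, -119.1, 216.4]
eef_rot: [-3.142, -0.001, 1.808]
wrist_force: [4.5, 2.2, 0.4]
finger_gap: 39.9
finger_force: 15.0
```

```bash
python3 step.py s 3 -.06 0
```

```text
t 6.5 p [ 512.7103 -119.0547  216.4032] F [4.5238 2.1926 0.3974] gap 39.9366 ff 14.9992 A 0.2221 rad 99.8553 xs -120.0081 scene -0.3328 scene_r 0.0461 
th -0.325 w 0.162 c -0.0018 s 1.001 ref -0.310 res [ 0.    -0.004  0.001  0.   ]
plan A [0.212 0.191 0.164 0.137 0.113 0.093 0.08  0.073] th [-0.292 -0.265 -0.236 -0.206 -0.176 -0.148 -0.121 -0.095]
ROWS [(0.02, -0.01), (0.06, -0.01), (0.06, -0.01)]
```

Emit:
jog_arm(commands=[{"dx":0.02,"dy":0,"dz":-0.01,"ax":0,"ay":0,"az":0,"gripper":0.7},{"dx":0.06,"dy":0,"dz":-0.01,"ax":0,"ay":0,"az":0,"gripper":0.7},{"dx":0.06,"dy":0,"dz":-0.01,"ax":0,"ay":0,"az":0,"gripper":0.7}], squeeze=15)

```text
clock: 6.92
eef_pos: [511.4, -113.8, 217.4]
eef_rot: [-3.141, 0.0, 1.808]
wrist_force: [7.0, 1.2, -3.0]
finger_gap: 39.8
finger_force: 15.0
```

```bash
python3 step.py s 3 .02 .06 .06
```

```text
t 6.925 p [ 511.4368 -113.8174  217.3904] F [ 7.0451  1.1936 -2.9985] gap 39.8303 ff 15.0001 A 0.1672 rad 99.7814 xs -120.0163 scene -0.2515 scene_r 0.0706 
th -0.242 w 0.224 c -0.0037 s 0.981 ref -0.218 res [ 0.    -0.004  0.    -0.002  0.001]
plan A [0.152 0.128 0.102 0.076 0.054 0.037 0.026 0.021] th [-0.202 -0.172 -0.142 -0.115 -0.09  -0.068 -0.049 -0.034]
ROWS [(0.04, -0.01), (0.05, -0.01), (0.07, -0.01)]
```

Emit:
jog_arm(commands=[{"dx":0.04,"dy":0,"dz":-0.01,"ax":0,"ay":0,"az":0,"gripper":0.7},{"dx":0.05,"dy":0,"dz":-0.01,"ax":0,"ay":0,"az":0,"gripper":0.7},{"dx":0.07,"dy":0,"dz":-0.01,"ax":0,"ay":0,"az":0,"gripper":0.7}], squeeze=15)

```text
clock: 7.35
eef_pos: [509.9, -107.6, 218.3]
eef_rot: [-3.141, 0.0, 1.808]
wrist_force: [6.8, 0.3, -4.9]
finger_gap: 39.9
finger_force: 15.0
```

```bash
python3 step.py s 3 .04 .05 .07;  python3 -c "
import cv2
a=cv2.imread('pics/last_scene.png')[170:320,160:360]; cv2.imwrite('pics/s3.png',cv2.resize(a,(800,600),interpolation=cv2.INTER_CUBIC))"
```

```text
t 7.35 p [ 509.907  -107.5648  218.3049] F [ 6.792   0.2655 -4.8714] gap 39.8614 ff 15.0 A 0.102 rad 99.8239 xs -120.0352 scene -0.17 scene_r 0.094 
th -0.160 w 0.178 c -0.0080 s 0.933 ref -0.121 res [ 0.    -0.004  0.001 -0.002 -0.002  0.002]
plan A [0.122 0.114 0.094 0.07  0.05  0.035 0.026 0.023] th [-0.13  -0.109 -0.087 -0.067 -0.049 -0.035 -0.024 -0.017]
ROWS [(-0.05, 0.0), (0.02, -0.0), (0.05, -0.01)]
```

View pics/s3.png

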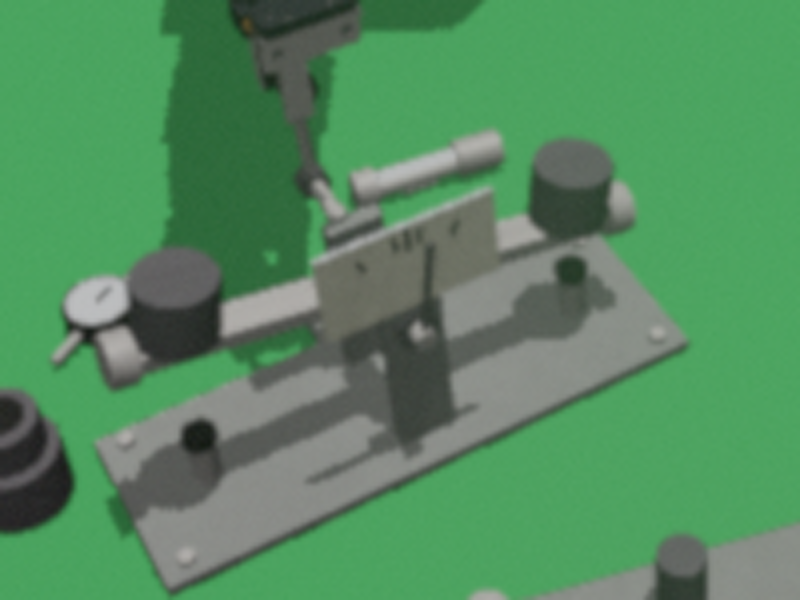

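The pointer tip is at about (430,250) in the crop and the centre mark at (407,241), so θ ≈ −0.17, which agrees. Newly revealed gear (plate, post, dial) inflates the residual, so I'm masking it out. The clock is standing still meanwhile.

```bash
python3 - <<'E'
from meas import *
c=load("scene");d=np.load("pics/m_scene.npz");roi=d["roi"].copy()
im=cv2.imread("pics/last_scene.png")[:,:,::-1]
m=cv2.dilate(render(c,-.162),np.ones((5,5)))
ex=cv2.dilate(((nongreen(im)>.5)&(m==0)).astype(np.uint8),np.ones((5,5)))>0
pl=np.array([proj(c,S(V,(x,y,z))) for x in(-77,77) for y in(-212,212) for z in(0,12)])
pm=np.zeros((400,640),np.uint8);cv2.fillConvexPoly(pm,cv2.convexHull(np.round(pl).astype(np.int32)),1)
for y in(-150,150):
    q=np.array([proj(c,S(V,(x,y+k,z))) for x in(-12,12) for k in(-12,12) for z in(0,63)]);cv2.fillConvexPoly(pm,cv2.convexHull(np.round(q).astype(np.int32)),1)
keep=(~(ex|(pm>0)))[roi]
n=roi&~(ex|(pm>0));np.savez("pics/m_scene.npz",R=d["R"][:,keep],roi=n);print(n.sum())
print(theta("scene",im),theta("scene",c["image"]))
# sensitivity
E
```

```text
3239
(np.float64(-0.16803864432732576), np.float64(0.038274356725380806)) (np.float64(-0.4092338825293398), np.float64(0.028918126855244402))
```

Emit:
jog_arm(commands=[{"dx":-0.05,"dy":0,"dz":0,"ax":0,"ay":0,"az":0,"gripper":0.7},{"dx":0.02,"dy":0,"dz":0,"ax":0,"ay":0,"az":0,"gripper":0.7}], squeeze=15)

```text
clock: 7.65
eef_pos: [510.2, -108.5, 218.3]
eef_rot: [-3.141, -0.001, 1.808]
wrist_force: [6.6, 1.2, -4.7]
finger_gap: 39.7
finger_force: 15.0
```

```bash
python3 step.py s 3 -.05 .02
```

```text
t 7.65 p [ 510.1626 -108.5467  218.288 ] F [ 6.6453  1.2279 -4.684 ] gap 39.7453 ff 14.9999 A 0.1121 rad 99.9155 xs -120.0174 scene -0.1284 scene_r 0.0416 
th -0.119 w 0.144 c -0.0097 s 0.914 ref -0.064 res [ 0.    -0.003  0.002 -0.    -0.002 -0.002  0.002]
plan A [0.114 0.099 0.079 0.061 0.049 0.042 0.039 0.039] th [-0.094 -0.075 -0.058 -0.043 -0.03  -0.021 -0.015 -0.011]
ROWS [(-0.01, -0.0), (0.04, -0.01), (0.05, 0.0)]
```

Emit:
jog_arm(commands=[{"dx":-0.01,"dy":0,"dz":0,"ax":0,"ay":0,"az":0,"gripper":0.7},{"dx":0.04,"dy":0,"dz":-0.01,"ax":0,"ay":0,"az":0,"gripper":0.7},{"dx":0.05,"dy":0,"dz":0,"ax":0,"ay":0,"az":0,"gripper":0.7}], squeeze=15)

```text
clock: 8.07
eef_pos: [509.4, -105.6, 218.6]
eef_rot: [-3.141, -0.0, 1.808]
wrist_force: [7.0, -0.1, -5.2]
finger_gap: 40.0
finger_force: 15.0
```

```bash
python3 step.py s 3 -.01 .04 .05
```

```text
t 8.075 p [ 509.4349 -105.6477  218.6316] F [ 7.005  -0.0693 -5.24  ] gap 40.0408 ff 15.0003 A 0.082 rad 99.9678 xs -120.044 scene -0.0709 scene_r 0.049 
th -0.062 w 0.125 c -0.0102 s 0.908 ref -0.014 res [ 0.    -0.003  0.002  0.    -0.001 -0.002  0.     0.001]
plan A [0.068 0.057 0.051 0.05  0.051 0.053 0.055 0.056] th [-0.042 -0.03  -0.021 -0.014 -0.009 -0.006 -0.004 -0.003]
ROWS [(0.04, -0.0), (0.02, -0.01), (0.02, 0.0)]
```

Emit:
jog_arm(commands=[{"dx":0.04,"dy":0,"dz":0,"ax":0,"ay":0,"az":0,"gripper":0.7},{"dx":0.02,"dy":0,"dz":-0.01,"ax":0,"ay":0,"az":0,"gripper":0.7},{"dx":0.02,"dy":0,"dz":0,"ax":0,"ay":0,"az":0,"gripper":0.7}], squeeze=15)

```text
clock: 8.5
eef_pos: [508.7, -102.5, 218.9]
eef_rot: [-3.141, -0.0, 1.808]
wrist_force: [8.3, 0.4, -6.2]
finger_gap: 39.9
finger_force: 15.0
```

```bash
python3 step.py s 4 .04 .02 .02
```

```text
t 8.5 p [ 508.7043 -102.5318  218.9361] F [ 8.284   0.4327 -6.2042] gap 39.9336 ff 15.0002 A 0.0499 rad 100.0606 xs -120.0227 scene -0.0507 scene_r 0.0556 
th -0.040 w 0.025 c -0.0112 s 0.896 ref -0.000 res [ 0.    -0.003  0.003  0.002  0.001  0.     0.    -0.006  0.003]
plan A [0.084 0.096 0.095 0.088 0.081 0.075 0.071 0.07 ] th [-0.037 -0.035 -0.032 -0.028 -0.023 -0.019 -0.016 -0.013]
ROWS [(-0.09, 0.01), (-0.02, -0.0), (-0.0, -0.0), (0.01, -0.0)]
```

Emit:
jog_arm(commands=[{"dx":-0.09,"dy":0,"dz":0.01,"ax":0,"ay":0,"az":0,"gripper":0.7},{"dx":-0.02,"dy":0,"dz":0,"ax":0,"ay":0,"az":0,"gripper":0.7},{"dx":0,"dy":0,"dz":0,"ax":0,"ay":0,"az":0,"gripper":0.7}], squeeze=15)

```text
clock: 8.93
eef_pos: [509.6, -106.5, 218.8]
eef_rot: [-3.141, -0.001, 1.808]
wrist_force: [5.3, 2.9, -3.4]
finger_gap: 39.8
finger_force: 15.0
```

```bash
python3 step.py s 4 -.09 -.02 0
```

```text
t 8.925 p [ 509.6476 -106.5199  218.8139] F [ 5.3161  2.892  -3.3681] gap 39.7735 ff 14.9987 A 0.0908 rad 100.2269 xs -120.0421 scene -0.0526 scene_r 0.0538 
th -0.044 w -0.002 c -0.0121 s 0.877 ref 0.000 res [-0.001  0.002 -0.001  0.     0.001  0.002 -0.004  0.     0.001]
plan A [0.112 0.113 0.105 0.093 0.084 0.076 0.073 0.071] th [-0.043 -0.04  -0.036 -0.03  -0.024 -0.019 -0.015 -0.012]
ROWS [(-0.05, 0.01), (-0.0, 0.0), (0.02, -0.0), (0.02, -0.0)]
```

Emit:
jog_arm(commands=[{"dx":-0.06,"dy":0,"dz":0.01,"ax":0,"ay":0,"az":0,"gripper":0.7},{"dx":0,"dy":0,"dz":0,"ax":0,"ay":0,"az":0,"gripper":0.7},{"dx":0.01,"dy":0,"dz":0,"ax":0,"ay":0,"az":0,"gripper":0.7}], squeeze=15)

```text
clock: 9.35
eef_pos: [510.2, -108.6, 218.7]
eef_rot: [-3.141, -0.0, 1.808]
wrist_force: [5.7, 2.0, -1.0]
finger_gap: 39.7
finger_force: 15.0
```

```bash
python3 step.py s 4 -.06 0 .01
```

```text
t 9.35 p [ 510.1544 -108.6083  218.6716] F [ 5.6873  2.0176 -1.0243] gap 39.7006 ff 14.9998 A 0.1123 rad 100.3032 xs -120.0398 scene -0.0501 scene_r 0.0548 
th -0.040 w 0.041 c -0.0123 s 0.874 ref 0.000 res [ 0.    -0.001  0.001  0.002  0.003 -0.004 -0.    -0.002  0.002]
plan A [0.099 0.088 0.079 0.073 0.071 0.07  0.07  0.07 ] th [-0.032 -0.025 -0.019 -0.014 -0.01  -0.007 -0.005 -0.004]
ROWS [(0.03, 0.0), (0.03, 0.0), (0.02, -0.0), (0.02, -0.0)]
```

Emit:
jog_arm(commands=[{"dx":0.02,"dy":0,"dz":0,"ax":0,"ay":0,"az":0,"gripper":0.7},{"dx":0.02,"dy":0,"dz":0,"ax":0,"ay":0,"az":0,"gripper":0.7}], squeeze=15)

```text
clock: 9.65
eef_pos: [509.9, -107.4, 218.8]
eef_rot: [-3.142, 0.001, 1.808]
wrist_force: [5.1, 0.1, -0.3]
finger_gap: 39.8
finger_force: 15.0
```

```bash
sed -i 's/fit(L\[st:\],win=9)/fit(L[st:],win=6,c0=-.0125,sc=.01)/' step.py && sed -i 's#/.006,#/.003,#' ctl.py && python3 step.py s 4 .02 .02
```

```text
t 9.65 p [ 509.8781 -107.378   218.7516] F [ 5.092   0.0858 -0.3344] gap 39.7823 ff 15.0008 A 0.0997 rad 100.2494 xs -120.0195 scene -0.0299 scene_r 0.0557 
th -0.023 w 0.069 c -0.0108 s 1.018 ref 0.000 res [ 0.001 -0.002  0.001 -0.001  0.002 -0.001]
plan A [0.067 0.052 0.047 0.049 0.053 0.056 0.059 0.061] th [-0.011 -0.004  0.001  0.004  0.005  0.005  0.005  0.004]
ROWS [(0.08, -0.0), (0.04, -0.0), (0.01, -0.0), (-0.0, -0.0)]
```

Emit:
jog_arm(commands=[{"dx":0.07,"dy":0,"dz":0,"ax":0,"ay":0,"az":0,"gripper":0.7},{"dx":0.03,"dy":0,"dz":0,"ax":0,"ay":0,"az":0,"gripper":0.7},{"dx":0,"dy":0,"dz":0,"ax":0,"ay":0,"az":0,"gripper":0.7}], squeeze=15)

```text
clock: 10.07
eef_pos: [508.9, -103.5, 218.9]
eef_rot: [3.142, 0.001, 1.808]
wrist_force: [5.1, -0.1, -0.7]
finger_gap: 40.3
finger_force: 15.0
```

```bash
python3 step.py s 4 .07 .03 0
```

```text
t 10.075 p [ 508.9122 -103.5169  218.8931] F [ 5.1439 -0.1091 -0.7073] gap 40.2827 ff 15.0008 A 0.06 rad 100.073 xs -120.0518 scene -0.008 scene_r 0.0567 
th 0.001 w 0.040 c -0.0111 s 0.985 ref 0.000 res [-0.     0.001 -0.001  0.002 -0.002  0.001]
plan A [0.05  0.049 0.053 0.058 0.062 0.066 0.068 0.069] th [0.006 0.008 0.009 0.008 0.007 0.006 0.005 0.004]
ROWS [(0.02, 0.0), (0.01, 0.0), (-0.01, 0.0), (-0.01, 0.0)]
```

Level. I'm holding here.

Emit:
jog_arm(commands=[{"dx":0.03,"dy":0,"dz":0,"ax":0,"ay":0,"az":0,"gripper":0.7},{"dx":0.01,"dy":0,"dz":0,"ax":0,"ay":0,"az":0,"gripper":0.7},{"dx":-0.01,"dy":0,"dz":0,"ax":0,"ay":0,"az":0,"gripper":0.7},{"dx":-0.01,"dy":0,"dz":0,"ax":0,"ay":0,"az":0,"gripper":0.7}], squeeze=15)

```text
clock: 10.62
eef_pos: [508.7, -102.5, 218.9]
eef_rot: [-3.142, -0.0, 1.808]
wrist_force: [4.6, 1.3, 0.1]
finger_gap: 39.9
finger_force: 15.0
```

```bash
sed -i 's#L\[-1 if look_needed else -2\]\["path"\]=.*#L[-1 if look_needed else -2]["path"]=list(q/q[-1]) if abs(q[-1])>.015 else [1.]*len(dx)#' step.py; python3 step.py s 4 .03 .01 -.01 -.01;  python3 -c "
import cv2
a=cv2.imread('pics/last_scene.png')[190:265,220:320]; cv2.imwrite('pics/s4.png',cv2.resize(a,(800,600),interpolation=cv2.INTER_CUBIC))"
```

```text
t 10.625 p [ 508.6721 -102.5406  218.8869] F [4.5568 1.2704 0.1488] gap 39.8738 ff 15.0001 A 0.0499 rad 100.0116 xs -120.0561 scene -0.0281 scene_r 0.0575 
th -0.019 w -0.077 c -0.0122 s 0.926 ref 0.000 res [-0.001  0.     0.004 -0.001 -0.003  0.001]
plan A [0.114 0.136 0.133 0.12  0.105 0.093 0.085 0.081] th [-0.032 -0.038 -0.039 -0.037 -0.033 -0.028 -0.023 -0.019]
ROWS [(-0.16, 0.01), (-0.05, 0.01), (0.0, -0.0), (0.03, -0.0)]
```

View pics/s4.png

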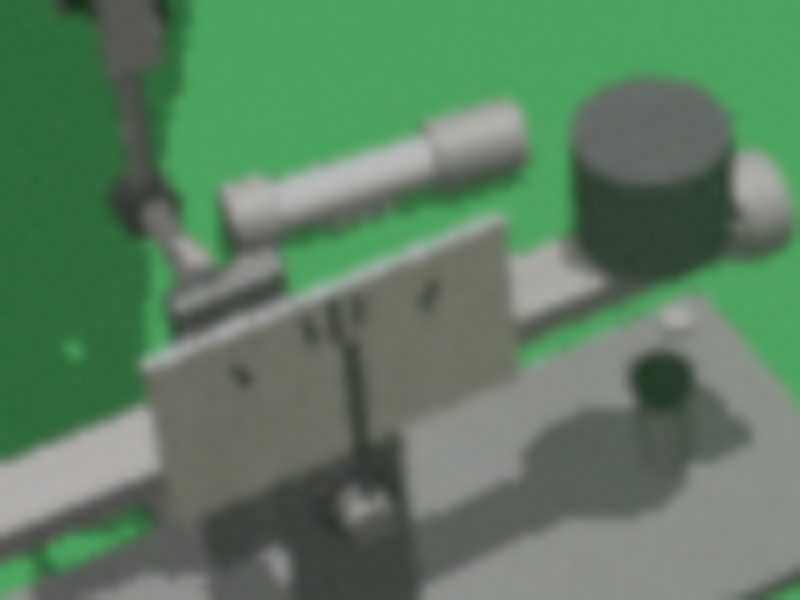

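The pointer, at (350,345) in the crop, sits just beside the centre mark at (338,310), which agrees with θ ≈ −0.02. Correcting.

Emit:
jog_arm(commands=[{"dx":-0.15,"dy":0,"dz":0.01,"ax":0,"ay":0,"az":0,"gripper":0.7},{"dx":-0.05,"dy":0,"dz":0.01,"ax":0,"ay":0,"az":0,"gripper":0.7},{"dx":0,"dy":0,"dz":0,"ax":0,"ay":0,"az":0,"gripper":0.7}], squeeze=15)

```text
clock: 11.05
eef_pos: [510.6, -110.6, 218.3]
eef_rot: [3.141, 0.0, 1.808]
wrist_force: [4.2, 2.0, 2.2]
finger_gap: 39.6
finger_force: 15.0
```

```bash
sed -i 's/c0=-.0125/c0=-.0132/' step.py; python3 step.py s 4 -.15 -.05 0
```

```text
t 11.05 p [ 510.6369 -110.5965  218.2853] F [4.2463 1.9624 2.2023] gap 39.5508 ff 14.9998 A 0.133 rad 100.1701 xs -120.0376 scene -0.048 scene_r 0.0555 
th -0.040 w -0.001 c -0.0122 s 0.950 ref 0.000 res [-0.001  0.004 -0.001 -0.003  0.001 -0.   ]
plan A [0.124 0.109 0.095 0.084 0.076 0.072 0.07  0.069] th [-0.037 -0.032 -0.026 -0.02  -0.015 -0.011 -0.008 -0.007]
ROWS [(0.02, 0.0), (0.04, -0.0), (0.04, -0.01), (0.02, 0.0)]
```

Emit:
jog_arm(commands=[{"dx":0.02,"dy":0,"dz":0,"ax":0,"ay":0,"az":0,"gripper":0.7},{"dx":0.04,"dy":0,"dz":0,"ax":0,"ay":0,"az":0,"gripper":0.7},{"dx":0.03,"dy":0,"dz":-0.01,"ax":0,"ay":0,"az":0,"gripper":0.7}], squeeze=15)

```text
clock: 11.48
eef_pos: [509.7, -106.9, 218.6]
eef_rot: [3.141, 0.0, 1.808]
wrist_force: [5.9, 0.1, -1.1]
finger_gap: 39.8
finger_force: 15.0
```

```bash
python3 step.py s 4 .02 .04 .03
```

```text
t 11.475 p [ 509.7321 -106.881   218.5677] F [ 5.8932  0.1181 -1.0709] gap 39.7864 ff 15.0009 A 0.0947 rad 100.0161 xs -120.0448 scene -0.0097 scene_r 0.0569 
th -0.006 w 0.086 c -0.0117 s 0.919 ref 0.000 res [ 0.003 -0.003 -0.005  0.002  0.007 -0.004]
plan A [0.049 0.033 0.033 0.041 0.052 0.06  0.066 0.068] th [0.009 0.016 0.019 0.019 0.018 0.016 0.013 0.011]
ROWS [(0.11, -0.01), (0.05, 0.0), (-0.01, 0.0), (-0.02, 0.0)]
```

Emit:
jog_arm(commands=[{"dx":0.12,"dy":0,"dz":-0.01,"ax":0,"ay":0,"az":0,"gripper":0.7},{"dx":0.05,"dy":0,"dz":0,"ax":0,"ay":0,"az":0,"gripper":0.7}], squeeze=15)

```text
clock: 11.78
eef_pos: [508.1, -100.1, 218.8]
eef_rot: [-3.141, 0.0, 1.808]
wrist_force: [5.9, -0.9, -0.5]
finger_gap: 39.8
finger_force: 15.0
```

```bash
python3 step.py s 4 .12 .05
```

```text
t 11.775 p [ 508.0882 -100.1044  218.7891] F [ 5.9044 -0.8898 -0.5157] gap 39.822 ff 15.0009 A 0.0249 rad 99.8201 xs -120.0516 scene 0.01 scene_r 0.0564 
th 0.018 w 0.045 c -0.0113 s 0.927 ref 0.000 res [ 0.002 -0.005  0.     0.006 -0.003  0.   ]
plan A [0.026 0.036 0.048 0.058 0.066 0.071 0.074 0.075] th [0.022 0.022 0.019 0.016 0.012 0.009 0.007 0.006]
ROWS [(-0.0, -0.0), (-0.03, -0.0), (-0.03, -0.0), (-0.02, -0.0)]
```

Emit:
jog_arm(commands=[{"dx":-0.01,"dy":0,"dz":0,"ax":0,"ay":0,"az":0,"gripper":0.7},{"dx":-0.04,"dy":0,"dz":0,"ax":0,"ay":0,"az":0,"gripper":0.7},{"dx":-0.03,"dy":0,"dz":0,"ax":0,"ay":0,"az":0,"gripper":0.7}], squeeze=15)

```text
clock: 12.2
eef_pos: [508.7, -102.9, 218.7]
eef_rot: [-3.141, -0.001, 1.808]
wrist_force: [5.4, 3.2, 0.0]
finger_gap: 40.0
finger_force: 15.0
```

```bash
python3 step.py s 4 -.01 -.04 -.03
```

```text
t 12.2 p [ 508.7346 -102.9035  218.7392] F [5.4166 3.2466 0.0472] gap 40.0368 ff 14.999 A 0.0537 rad 99.8832 xs -120.0805 scene -0.0086 scene_r 0.0576 
th 0.003 w -0.051 c -0.0120 s 0.840 ref 0.000 res [-0.002  0.003  0.006 -0.006 -0.005  0.004]
plan A [0.087 0.1   0.1   0.095 0.089 0.083 0.079 0.077] th [-0.006 -0.011 -0.013 -0.013 -0.012 -0.011 -0.009 -0.008]
ROWS [(-0.08, 0.0), (-0.03, 0.01), (-0.01, -0.0), (0.02, -0.01)]
```

```bash
cat > refit.py <<'E'
import ctl;from ctl import *
L=[l for l in hist() if l["t"]>5.4];z=np.array([l["scene"]+.008 for l in L])
def run(v):
    ctl.I=.027*v[4];ctl.K=.16*v[5];lag=v[6];th,w=v[0],v[1];o=[th];e=[]
    W=6
    for a,b in zip(L,L[1:]):
        d=b["t"]-a["t"];p=a.get("path") or [1.];h=(d-.05)/len(p);A0,A1=a["A"],b["A"]
        rows=[(.05,A0)]+[(h,A0+q*(A1-A0)) for q in p]
        th,w=sim(th,w,A0,rows,v[2],v[3])[-1];o.append(th)
    return np.array(o)
# multiple shooting: state at each look free, with tight continuity
n=len(L)
def f(x):
    ctl.I=.027*x[0];ctl.K=.16*x[1];c,s,g=x[2],x[3],x[4];T=x[5:5+n];W=x[5+n:]
    r=[(x[0]-1)/.15,(x[1]-1)/.1,(s-1)/.1,c/.03,(g-0)/.02]+list((T-z)/.003)+[W[0]/.001]
    for i,(a,b) in enumerate(zip(L,L[1:])):
        d=b["t"]-a["t"];p=a.get("path") or [1.];h=(d-.05)/len(p);A0,A1=a["A"],b["A"]
        th,w=sim(T[i],W[i],A0,[(.05,A0)]+[(h,A0+q*(A1-A0)) for q in p],c,s)[-1]
        r+=[(th-T[i+1])/.001,(w-W[i+1])/.006]
    return np.array(r)
x0=np.r_[1,1,-.012,.93,0,z,np.gradient(z,[l["t"] for l in L])]
r=least_squares(f,x0,diff_step=1e-4)
print("I,K,c,s",np.round(r.x[:4],4),"cost",r.cost);print("res",np.round(r.x[5:5+n]-z,3));print("w",np.round(r.x[5+n:],3));
E
time python3 refit.py
```

```text
I,K,c,s [ 1.0129  1.0906 -0.0131  0.9689] cost 10.525404841937547
res [ 0.    -0.003  0.002  0.001  0.002  0.002  0.003 -0.003  0.001 -0.002
  0.001 -0.002 -0.002  0.003  0.005 -0.004 -0.004  0.003]
w [ 0.     0.068  0.102  0.158  0.209  0.162  0.133  0.1    0.006 -0.013
  0.04   0.064  0.025 -0.072  0.021  0.087  0.024 -0.06 ]
real	0m1.881s
user	0m3.030s
sys	0m0.105s
```

Emit:
jog_arm(commands=[{"dx":-0.08,"dy":0,"dz":0,"ax":0,"ay":0,"az":0,"gripper":0.7},{"dx":-0.03,"dy":0,"dz":0.01,"ax":0,"ay":0,"az":0,"gripper":0.7},{"dx":0,"dy":0,"dz":0,"ax":0,"ay":0,"az":0,"gripper":0.7}], squeeze=15)

```text
clock: 12.62
eef_pos: [509.8, -107.3, 218.5]
eef_rot: [-3.141, -0.001, 1.808]
wrist_force: [5.0, 3.1, 2.1]
finger_gap: 39.5
finger_force: 15.0
```

```bash
sed -i 's/I,K,LAG=.*/I,K,LAG=.0273,.1745,0/; s#(v\[3\]-1)/.08#(v[3]-.97)/.03#' ctl.py; sed -i 's/win=6,c0=-.0132,sc=.01/win=4,c0=-.0131,sc=.003/' step.py; python3 step.py s 4 -.08 -.03 0
```

```text
t 12.625 p [ 509.8277 -107.3182  218.5264] F [4.9676 3.1174 2.1483] gap 39.4981 ff 14.9994 A 0.0992 rad 100.0184 xs -120.0545 scene -0.0306 scene_r 0.0555 
th -0.023 w -0.033 c -0.0133 s 0.969 ref 0.000 res [ 0.001 -0.002  0.002 -0.001]
plan A [0.112 0.109 0.1   0.091 0.083 0.077 0.074 0.073] th [-0.027 -0.026 -0.023 -0.02  -0.016 -0.013 -0.01  -0.008]
ROWS [(-0.03, 0.0), (0.01, 0.0), (0.02, 0.0), (0.02, -0.0)]
```

Emit:
jog_arm(commands=[{"dx":-0.03,"dy":0,"dz":0,"ax":0,"ay":0,"az":0,"gripper":0.7},{"dx":0.01,"dy":0,"dz":0,"ax":0,"ay":0,"az":0,"gripper":0.7},{"dx":0.02,"dy":0,"dz":0,"ax":0,"ay":0,"az":0,"gripper":0.7}], squeeze=15)

```text
clock: 13.05
eef_pos: [509.9, -107.5, 218.5]
eef_rot: [-3.142, -0.0, 1.808]
wrist_force: [6.1, 0.6, 1.2]
finger_gap: 40.3
finger_force: 15.0
```

```bash
python3 step.py s 4 -.03 .01 .02
```

```text
t 13.05 p [ 509.8896 -107.5426  218.5223] F [6.1446 0.5999 1.2279] gap 40.3133 ff 15.0005 A 0.1015 rad 100.0376 xs -120.047 scene -0.0299 scene_r 0.056 
th -0.022 w 0.030 c -0.0127 s 0.970 ref 0.000 res [-0.     0.001 -0.     0.   ]
plan A [0.084 0.073 0.068 0.066 0.066 0.067 0.068 0.068] th [-0.015 -0.011 -0.007 -0.004 -0.002 -0.001  0.     0.   ]
ROWS [(0.04, -0.0), (0.03, -0.01), (0.01, 0.0), (0.01, 0.0)]
```

Good: the residuals are now small.

Emit:
jog_arm(commands=[{"dx":0.04,"dy":0,"dz":0,"ax":0,"ay":0,"az":0,"gripper":0.7},{"dx":0.03,"dy":0,"dz":-0.01,"ax":0,"ay":0,"az":0,"gripper":0.7},{"dx":0.01,"dy":0,"dz":0,"ax":0,"ay":0,"az":0,"gripper":0.7}], squeeze=15)

```text
clock: 13.48
eef_pos: [509.2, -104.5, 218.7]
eef_rot: [-3.141, 0.0, 1.808]
wrist_force: [7.4, -0.4, -1.3]
finger_gap: 39.4
finger_force: 15.0
```

```bash
python3 step.py s 4 .04 .03 .01
```

```text
t 13.475 p [ 509.1539 -104.5046  218.7299] F [ 7.4037 -0.4487 -1.2908] gap 39.3669 ff 15.0008 A 0.0702 rad 99.9763 xs -120.0489 scene -0.0105 scene_r 0.0564 
th -0.003 w 0.039 c -0.0125 s 0.970 ref 0.000 res [ 0.    -0.001  0.001 -0.   ]
plan A [0.058 0.056 0.058 0.062 0.066 0.069 0.071 0.071] th [0.003 0.005 0.006 0.006 0.006 0.005 0.004 0.003]
ROWS [(0.03, -0.0), (0.01, -0.0), (-0.01, -0.0), (-0.01, -0.0)]
```

Emit:
jog_arm(commands=[{"dx":0.03,"dy":0,"dz":0,"ax":0,"ay":0,"az":0,"gripper":0.7},{"dx":0.01,"dy":0,"dz":0,"ax":0,"ay":0,"az":0,"gripper":0.7},{"dx":-0.01,"dy":0,"dz":0,"ax":0,"ay":0,"az":0,"gripper":0.7}], squeeze=15)

```text
clock: 13.9
eef_pos: [508.8, -103.3, 218.7]
eef_rot: [-3.141, -0.0, 1.808]
wrist_force: [7.5, 1.0, 0.2]
finger_gap: 40.1
finger_force: 15.0
```

```bash
python3 step.py s 4 .03 .01 -.01
```

```text
t 13.9 p [ 508.8449 -103.2767  218.7423] F [7.5316 0.9567 0.1607] gap 40.1323 ff 15.0003 A 0.0576 rad 99.9078 xs -120.0609 scene -0.028 scene_r 0.0576 
th -0.018 w -0.063 c -0.0144 s 0.969 ref 0.000 res [-0.001  0.004 -0.005  0.002]
plan A [0.115 0.133 0.13  0.117 0.104 0.093 0.086 0.084] th [-0.03  -0.034 -0.035 -0.032 -0.028 -0.024 -0.02  -0.016]
ROWS [(-0.14, 0.01), (-0.05, 0.01), (0.01, -0.01), (0.03, 0.0)]
```

Emit:
jog_arm(commands=[{"dx":-0.13,"dy":0,"dz":0.01,"ax":0,"ay":0,"az":0,"gripper":0.7},{"dx":-0.04,"dy":0,"dz":0.01,"ax":0,"ay":0,"az":0,"gripper":0.7},{"dx":0.01,"dy":0,"dz":0,"ax":0,"ay":0,"az":0,"gripper":0.7}], squeeze=15)

```text
clock: 14.32
eef_pos: [510.4, -109.5, 218.3]
eef_rot: [3.142, -0.0, 1.808]
wrist_force: [5.1, 2.1, 3.0]
finger_gap: 40.0
finger_force: 15.0
```

```bash
python3 step.py s 4 -.13 -.04 .01
```

```text
t 14.325 p [ 510.3659 -109.5312  218.2533] F [5.1431 2.0648 3.0002] gap 39.9559 ff 15.0002 A 0.1222 rad 99.9985 xs -120.0509 scene -0.0296 scene_r 0.0552 
th -0.023 w 0.024 c -0.0138 s 0.969 ref 0.000 res [ 0.002 -0.006  0.006 -0.002]
plan A [0.097 0.081 0.073 0.07  0.07  0.071 0.073 0.073] th [-0.017 -0.011 -0.007 -0.003 -0.001  0.     0.001  0.001]
ROWS [(0.06, -0.01), (0.04, -0.0), (0.02, -0.0), (0.01, -0.0)]
```

Emit:
jog_arm(commands=[{"dx":0.06,"dy":0,"dz":-0.01,"ax":0,"ay":0,"az":0,"gripper":0.7},{"dx":0.04,"dy":0,"dz":0,"ax":0,"ay":0,"az":0,"gripper":0.7},{"dx":0.01,"dy":0,"dz":0,"ax":0,"ay":0,"az":0,"gripper":0.7}], squeeze=15)

```text
clock: 14.75
eef_pos: [509.4, -105.4, 218.6]
eef_rot: [3.142, 0.001, 1.808]
wrist_force: [6.5, -0.2, 0.8]
finger_gap: 40.3
finger_force: 15.0
```

```bash
python3 step.py s 4 .06 .04 .01
```

```text
t 14.75 p [ 509.3798 -105.4422  218.5665] F [ 6.4945 -0.1525  0.8155] gap 40.3399 ff 15.0009 A 0.08 rad 99.8857 xs -120.0494 scene -0.0076 scene_r 0.057 
th 0.001 w 0.070 c -0.0125 s 0.970 ref 0.000 res [-0.001  0.003 -0.003  0.001]
plan A [0.045 0.035 0.039 0.047 0.057 0.064 0.069 0.071] th [0.013 0.017 0.019 0.018 0.016 0.014 0.011 0.009]
ROWS [(0.09, -0.01), (0.02, 0.0), (-0.01, 0.0), (-0.02, 0.0)]
```

Emit:
jog_arm(commands=[{"dx":0.08,"dy":0,"dz":-0.01,"ax":0,"ay":0,"az":0,"gripper":0.7},{"dx":0.02,"dy":0,"dz":0,"ax":0,"ay":0,"az":0,"gripper":0.7},{"dx":-0.02,"dy":0,"dz":0,"ax":0,"ay":0,"az":0,"gripper":0.7}], squeeze=15)

```text
clock: 15.18
eef_pos: [508.6, -102.1, 218.8]
eef_rot: [-3.141, 0.0, 1.808]
wrist_force: [6.1, 2.4, -1.2]
finger_gap: 40.0
finger_force: 15.0
```

```bash
python3 step.py s 4 .08 .02 -.02
```

```text
t 15.175 p [ 508.5628 -102.0915  218.7745] F [ 6.0933  2.3842 -1.2441] gap 39.9979 ff 14.9997 A 0.0454 rad 99.8773 xs -120.0569 scene 0.0078 scene_r 0.0562 
th 0.015 w -0.008 c -0.0132 s 0.972 ref 0.000 res [ 0.    -0.002  0.002 -0.001]
plan A [0.06  0.071 0.077 0.08  0.08  0.08  0.08  0.079] th [ 0.012  0.009  0.006  0.003  0.002  0.001  0.    -0.   ]
ROWS [(-0.04, -0.0), (-0.02, 0.0), (-0.02, 0.0), (-0.01, 0.0)]
```

Emit:
jog_arm(commands=[{"dx":-0.04,"dy":0,"dz":0,"ax":0,"ay":0,"az":0,"gripper":0.7},{"dx":-0.02,"dy":0,"dz":0,"ax":0,"ay":0,"az":0,"gripper":0.7},{"dx":-0.02,"dy":0,"dz":0,"ax":0,"ay":0,"az":0,"gripper":0.7}], squeeze=15)

```text
clock: 15.6
eef_pos: [509.3, -105.0, 218.7]
eef_rot: [-3.141, -0.001, 1.808]
wrist_force: [6.2, 3.1, -1.5]
finger_gap: 39.9
finger_force: 15.0
```

```bash
python3 step.py s 4 -.04 -.02 -.02
```

```text
t 15.6 p [ 509.263  -104.9596  218.704 ] F [ 6.2405  3.0937 -1.5354] gap 39.8977 ff 14.999 A 0.0749 rad 99.9844 xs -120.0496 scene -0.0276 scene_r 0.0574 
th -0.018 w -0.084 c -0.0149 s 0.969 ref 0.000 res [-0.001  0.005 -0.005  0.002]
plan A [0.129 0.143 0.137 0.122 0.107 0.095 0.088 0.085] th [-0.032 -0.036 -0.037 -0.034 -0.029 -0.024 -0.02  -0.016]
ROWS [(-0.13, 0.01), (-0.04, 0.01), (0.02, -0.0), (0.03, -0.01)]
```

Emit:
jog_arm(commands=[{"dx":-0.12,"dy":0,"dz":0.01,"ax":0,"ay":0,"az":0,"gripper":0.7},{"dx":-0.04,"dy":0,"dz":0.01,"ax":0,"ay":0,"az":0,"gripper":0.7},{"dx":0.02,"dy":0,"dz":0,"ax":0,"ay":0,"az":0,"gripper":0.7}], squeeze=15)

```text
clock: 16.02
eef_pos: [510.7, -110.8, 218.2]
eef_rot: [3.142, 0.0, 1.808]
wrist_force: [4.8, 1.0, 1.4]
finger_gap: 40.0
finger_force: 15.0
```

```bash
python3 step.py s 4 -.12 -.04 .02
```

```text
t 16.025 p [ 510.6524 -110.7804  218.1828] F [4.8371 0.9825 1.4244] gap 39.9502 ff 15.0006 A 0.135 rad 100.0929 xs -120.0657 scene -0.0275 scene_r 0.0574 
th -0.021 w 0.043 c -0.0141 s 0.964 ref 0.000 res [ 0.002 -0.006  0.006 -0.002]
plan A [0.093 0.071 0.063 0.063 0.066 0.07  0.073 0.075] th [-0.011 -0.004  0.001  0.004  0.006  0.006  0.006  0.005]
ROWS [(0.1, -0.01), (0.06, -0.0), (0.02, -0.01), (-0.0, 0.0)]
```

The readings cluster at grid midpoints, which means interpolation bias. I'm smoothing the estimator while the clock stands still.

```bash
cat >> meas.py <<'E'
TH2=np.arange(-.5,.501,.01)
B=lambda a:cv2.GaussianBlur(a,(0,0),1.6)
def build2():
    c=load("scene");roi=np.load("pics/m_scene.npz")["roi"]
    roi=cv2.erode(roi.astype(np.uint8),np.ones((3,3)))>0
    R=np.array([B(render(c,t))[roi] for t in TH2]);np.savez("pics/m2.npz",R=R.astype(np.float32),roi=roi)
def theta(n,im):
    d=np.load("pics/m2.npz");R=d["R"];ng=B(nongreen(im))[d["roi"]]
    e=((R-ng)**2).mean(1);k=int(np.clip(e.argmin(),4,len(TH2)-5));q=np.polyfit(TH2[k-4:k+5]-TH2[k],e[k-4:k+5],2)
    return TH2[k]-q[1]/2/q[0],e[k]
E
python3 - <<'E'
import meas;from meas import *
build2();c=load("scene")
print(theta("scene",c["image"]),theta("scene",cv2.imread("pics/last_scene.png")[:,:,::-1]))
d=np.load("pics/m2.npz")
for t in(-.033,-.028,-.023,-.017,-.012,-.006,.003):
    meas.nongreen=lambda im:cv2.GaussianBlur(render(c,t),(0,0),.6);print(t,round(theta("scene",None)[0],4),end="; ")
E
```

```text
(np.float64(-0.41021583803735717), np.float64(0.01709910859108202)) (np.float64(-0.016698561675333415), np.float64(0.03672603407978526))
-0.033 -0.0323; -0.028 -0.0273; -0.023 -0.0216; -0.017 -0.0158; -0.012 -0.0104; -0.006 -0.0057; 0.003 0.0037;
```

Emit:
jog_arm(commands=[{"dx":0.13,"dy":0,"dz":-0.01,"ax":0,"ay":0,"az":0,"gripper":0.7},{"dx":0.06,"dy":0,"dz":0,"ax":0,"ay":0,"az":0,"gripper":0.7}], squeeze=15)

```text
clock: 16.32
eef_pos: [508.9, -103.4, 218.6]
eef_rot: [3.141, 0.001, 1.808]
wrist_force: [6.0, 0.2, 0.6]
finger_gap: 40.0
finger_force: 15.0
```

```bash
python3 - <<'E'
import json
L=[json.loads(l) for l in open("log.jsonl")];L[-1]["scene"]=-.0167
open("log.jsonl","w").write("".join(json.dumps(l)+"\n" for l in L))
E
python3 step.py s 4 .13 .06
```

```text
t 16.325 p [ 508.8997 -103.4121  218.6099] F [6.0064 0.2222 0.6199] gap 39.9664 ff 15.0011 A 0.0591 rad 99.784 xs -120.0394 scene 0.0141 scene_r 0.0367 
th 0.024 w 0.121 c -0.0110 s 0.969 ref 0.000 res [-0.001  0.004 -0.004  0.001]
plan A [-0.002 -0.016 -0.004  0.016  0.037  0.052  0.061  0.065] th [0.042 0.048 0.048 0.043 0.037 0.031 0.025 0.02 ]
ROWS [(0.15, -0.01), (0.04, 0.0), (-0.03, 0.0), (-0.05, 0.0)]
```

Emit:
jog_arm(commands=[{"dx":0.15,"dy":0,"dz":-0.01,"ax":0,"ay":0,"az":0,"gripper":0.7},{"dx":0.04,"dy":0,"dz":0,"ax":0,"ay":0,"az":0,"gripper":0.7}], squeeze=15)

```text
clock: 16.62
eef_pos: [507.0, -95.9, 218.7]
eef_rot: [-3.141, 0.0, 1.808]
wrist_force: [6.2, -0.0, -2.7]
finger_gap: 39.7
finger_force: 15.0
```

```bash
sed -i 's/win=4,c0=-.0131/win=3,c0=-.0131/' step.py; python3 step.py s 4 .15 .04
```

```text
t 16.625 p [507.0401 -95.9096 218.7037] F [ 6.1964 -0.0282 -2.6751] gap 39.6744 ff 15.0007 A -0.0184 rad 99.7206 xs -120.0855 scene 0.0188 scene_r 0.0365 
th 0.027 w -0.058 c -0.0147 s 0.969 ref 0.000 res [ 0.    -0.001  0.   ]
plan A [0.062 0.103 0.118 0.118 0.111 0.104 0.098 0.095] th [ 0.011 -0.    -0.008 -0.013 -0.015 -0.014 -0.013 -0.011]
ROWS [(-0.2, -0.0), (-0.1, 0.01), (-0.04, -0.0), (0.0, -0.0)]
```

Emit:
jog_arm(commands=[{"dx":-0.19,"dy":0,"dz":0,"ax":0,"ay":0,"az":0,"gripper":0.7},{"dx":-0.09,"dy":0,"dz":0.01,"ax":0,"ay":0,"az":0,"gripper":0.7}], squeeze=15)

```text
clock: 16.92
eef_pos: [509.7, -106.8, 218.5]
eef_rot: [-3.142, -0.0, 1.808]
wrist_force: [4.9, 2.8, 2.1]
finger_gap: 40.3
finger_force: 15.0
```

```bash
sed -i 's/win=3,c0=-.0131/win=4,c0=-.0131/' step.py; python3 step.py s 4 -.19 -.09
```

```text
t 16.925 p [ 509.6923 -106.8077  218.5141] F [4.9126 2.8191 2.1019] gap 40.3036 ff 14.9992 A 0.094 rad 99.9552 xs -120.0662 scene -0.0194 scene_r 0.0368 
th -0.011 w -0.123 c -0.0161 s 0.968 ref 0.000 res [ 0.     0.    -0.001  0.001]
plan A [0.149 0.161 0.152 0.134 0.117 0.103 0.095 0.092] th [-0.03  -0.036 -0.038 -0.035 -0.03  -0.025 -0.02  -0.017]
ROWS [(-0.14, 0.02), (-0.03, 0.0), (0.03, -0.0), (0.04, -0.01)]
```

Emit:
jog_arm(commands=[{"dx":-0.14,"dy":0,"dz":0.02,"ax":0,"ay":0,"az":0,"gripper":0.7},{"dx":-0.03,"dy":0,"dz":0,"ax":0,"ay":0,"az":0,"gripper":0.7}], squeeze=15)

```text
clock: 17.23
eef_pos: [511.3, -113.6, 217.7]
eef_rot: [3.142, -0.0, 1.808]
wrist_force: [4.8, 3.1, 2.3]
finger_gap: 39.7
finger_force: 15.0
```

```bash
sed -i 's/win=4,c0=-.0131,sc=.003/win=5,c0=-.014,sc=.004/' step.py; python3 step.py s 4 -.14 -.03
```

```text
t 17.225 p [ 511.3481 -113.562   217.7252] F [4.8344 3.1155 2.3215] gap 39.6981 ff 14.9991 A 0.164 rad 100.0673 xs -120.0426 scene -0.0367 scene_r 0.0358 
th -0.030 w -0.010 c -0.0155 s 0.967 ref 0.000 res [ 0.001 -0.001 -0.002  0.003 -0.001]
plan A [0.133 0.109 0.094 0.085 0.081 0.08  0.08  0.08 ] th [-0.026 -0.02  -0.015 -0.009 -0.006 -0.003 -0.001 -0.001]
ROWS [(0.08, -0.01), (0.06, -0.01), (0.03, -0.0), (0.03, -0.0)]
```

More than 9 s have passed inside the marks. I'm starting the controlled lowering.

Emit:
jog_arm(commands=[{"dx":0.08,"dy":0,"dz":-0.01,"ax":0,"ay":0,"az":0,"gripper":0.7},{"dx":0.05,"dy":0,"dz":-0.01,"ax":0,"ay":0,"az":0,"gripper":0.7}], squeeze=15)

```text
clock: 17.52
eef_pos: [510.1, -108.6, 218.3]
eef_rot: [-3.142, 0.001, 1.808]
wrist_force: [7.5, -0.1, -2.9]
finger_gap: 39.9
finger_force: 15.0
```

```bash
echo '{"t0":17.6,"T":3.6,"a":-0.02,"b":-0.405}'>cfg.json; python3 step.py s 4 .08 .05
```

```text
t 17.525 p [ 510.1425 -108.632   218.2881] F [ 7.4701 -0.0545 -2.8987] gap 39.9087 ff 15.0006 A 0.1129 rad 99.9245 xs -120.0569 scene -0.0073 scene_r 0.0362 
th -0.001 w 0.108 c -0.0135 s 0.963 ref -0.020 res [ 0.002 -0.005  0.001  0.004 -0.002]
plan A [ 0.029 -0.     0.     0.014  0.031  0.045  0.054  0.057] th [ 0.017  0.023  0.022  0.015  0.004 -0.011 -0.028 -0.047]
ROWS [(0.21, -0.02), (0.07, 0.0), (0.0, 0.0), (-0.03, 0.0)]
```

Emit:
jog_arm(commands=[{"dx":0.18,"dy":0,"dz":-0.02,"ax":0,"ay":0,"az":0,"gripper":0.7},{"dx":0.06,"dy":0,"dz":0,"ax":0,"ay":0,"az":0,"gripper":0.7}], squeeze=15)

```text
clock: 17.82
eef_pos: [507.8, -99.1, 218.9]
eef_rot: [-3.141, 0.0, 1.808]
wrist_force: [7.0, -0.6, -2.1]
finger_gap: 39.8
finger_force: 15.0
```

```bash
python3 step.py s 4 .18 .06; sed -i 's/l\["t"\]>5.4/l["t"]>16/' refit.py; python3 refit.py; sed -i 's/p=a.get("path") or \[1.\]/p=[.5,1.,1.,1.] if 1 else 0/' refit.py; echo steplike; python3 refit.py
```

```text
t 17.825 p [507.8374 -99.1364 218.9215] F [ 6.9996 -0.5962 -2.1195] gap 39.8414 ff 15.0007 A 0.0149 rad 99.9326 xs -120.0682 scene 0.024 scene_r 0.0363 
th 0.032 w 0.071 c -0.0121 s 0.969 ref -0.021 res [-0.    -0.     0.002 -0.002  0.   ]
plan A [-0.026 -0.026 -0.007  0.017  0.039  0.055  0.065  0.069] th [ 0.038  0.033  0.02   0.002 -0.019 -0.042 -0.066 -0.091]
ROWS [(0.1, -0.0), (0.0, -0.0), (-0.04, -0.0), (-0.07, -0.0)]
I,K,c,s [ 0.811   1.0374 -0.0119  1.1776] cost 23.306439602491775
res [ 0.015 -0.004 -0.009 -0.004  0.001 -0.001  0.001]
w [ 0.     0.043 -0.083 -0.1    0.033  0.125  0.071]
steplike
I,K,c,s [ 0.8909  1.0381 -0.0116  1.2114] cost 36.72142796025312
res [ 0.018 -0.003 -0.013 -0.006  0.003  0.001  0.   ]
w [ 0.001  0.03  -0.097 -0.086  0.046  0.121  0.059]
```

```bash
sed -i 's#W\[0\]/.001#W[0]/.3#' refit.py; python3 refit.py; sed -i 's/p=\[.5,1.,1.,1.\] if 1 else 0/p=a.get("path") or [1.]/' refit.py;python3 refit.py
```

```text
I,K,c,s [ 0.8385  1.1432 -0.0149  0.9698] cost 4.098166274122991
res [-0.     0.002 -0.003 -0.003  0.002  0.003 -0.002]
w [ 0.11   0.082 -0.104 -0.109  0.049  0.129  0.015]
I,K,c,s [ 0.8117  1.1022 -0.0142  0.9636] cost 1.7366077839430076
res [ 0.    -0.    -0.001 -0.     0.001  0.    -0.   ]
w [ 0.086  0.084 -0.083 -0.116  0.032  0.129  0.04 ]
```

Emit:
jog_arm(commands=[{"dx":0.1,"dy":0,"dz":0,"ax":0,"ay":0,"az":0,"gripper":0.7},{"dx":0.01,"dy":0,"dz":0,"ax":0,"ay":0,"az":0,"gripper":0.7}], squeeze=15)

```text
clock: 18.12
eef_pos: [506.8, -95.0, 218.9]
eef_rot: [-3.141, 0.001, 1.808]
wrist_force: [7.6, -0.6, -3.5]
finger_gap: 39.8
finger_force: 15.0
```

```bash
python3 step.py s 4 .1 .01
```

```text
t 18.125 p [506.8315 -95.002  218.9266] F [ 7.5927 -0.6072 -3.5131] gap 39.8028 ff 15.0004 A -0.0277 rad 99.965 xs -120.0753 scene 0.0104 scene_r 0.037 
th 0.020 w -0.112 c -0.0135 s 0.964 ref -0.029 res [-0.002  0.004 -0.001 -0.003  0.002]
plan A [ 0.005  0.002 -0.003 -0.008 -0.013 -0.018 -0.023 -0.027] th [-0.008 -0.035 -0.07  -0.113 -0.166 -0.23  -0.308 -0.4  ]
ROWS [(-0.08, -0.0), (0.01, -0.0), (0.01, -0.0), (0.01, -0.0)]
```

```bash
sed -i 's/I,K,LAG=.*/I,K,LAG=.0219,.1764,0/; s/def sim(th,w,A0,rows,c,s,dt=.0125):/def sim(th,w,A0,rows,c,s,dt=.0125,stop=True):/; s/if th<-.4:/if stop and th<-.4:/; s#for a in u\],c,s))#for a in u],c,s,stop=False))#; s#(v\[3\]-.97)/.03#(v[3]-.965)/.02#' ctl.py; sed -i 's/c0=-.014,sc=.004/c0=-.0142,sc=.001/' step.py; python3 step.py init 4
```

```text
th 0.018 w -0.153 c -0.0138 s 0.965 ref -0.029 res [-0.     0.    -0.     0.001 -0.   ]
plan A [0.05  0.088 0.103 0.105 0.102 0.1   0.099 0.098] th [-0.017 -0.043 -0.066 -0.087 -0.107 -0.127 -0.148 -0.171]
ROWS [(-0.19, 0.0), (-0.1, 0.01), (-0.04, 0.0), (-0.0, 0.0)]
```

Excellent fit now (residual ≤1 mrad).

Emit:
jog_arm(commands=[{"dx":-0.19,"dy":0,"dz":0,"ax":0,"ay":0,"az":0,"gripper":0.7},{"dx":-0.1,"dy":0,"dz":0.01,"ax":0,"ay":0,"az":0,"gripper":0.7}], squeeze=15)

```text
clock: 18.42
eef_pos: [509.5, -106.2, 218.9]
eef_rot: [-3.141, -0.0, 1.808]
wrist_force: [4.7, 2.9, 2.4]
finger_gap: 39.8
finger_force: 15.0
```

```bash
python3 step.py s 4 -.19 -.1
```

```text
t 18.425 p [ 509.5468 -106.2154  218.86  ] F [4.722  2.8885 2.3972] gap 39.8111 ff 14.9992 A 0.0876 rad 100.2444 xs -120.0686 scene -0.0539 scene_r 0.0346 
th -0.046 w -0.210 c -0.0140 s 0.965 ref -0.052 res [-0.     0.     0.001 -0.001  0.   ]
plan A [0.11  0.115 0.113 0.11  0.11  0.112 0.115 0.117] th [-0.081 -0.102 -0.123 -0.142 -0.162 -0.183 -0.205 -0.229]
ROWS [(-0.06, 0.01), (-0.01, 0.0), (0.01, 0.0), (0.0, 0.0)]
```

Emit:
jog_arm(commands=[{"dx":-0.06,"dy":0,"dz":0.01,"ax":0,"ay":0,"az":0,"gripper":0.7},{"dx":-0.02,"dy":0,"dz":0,"ax":0,"ay":0,"az":0,"gripper":0.7},{"dx":0,"dy":0,"dz":0,"ax":0,"ay":0,"az":0,"gripper":0.7}], squeeze=15)

```text
clock: 18.85
eef_pos: [510.3, -109.2, 218.6]
eef_rot: [3.142, -0.0, 1.808]
wrist_force: [5.1, 2.7, 2.5]
finger_gap: 39.8
finger_force: 15.0
```

```bash
python3 step.py s 4 -.06 -.02 0
```

```text
t 18.85 p [ 510.2648 -109.2007  218.5544] F [5.0531 2.6685 2.4876] gap 39.7605 ff 14.999 A 0.1184 rad 100.256 xs -120.0716 scene -0.1168 scene_r 0.0291 
th -0.110 w -0.119 c -0.0134 s 0.961 ref -0.109 res [ 0.    -0.    -0.001  0.003 -0.001]
plan A [0.083 0.077 0.087 0.104 0.122 0.137 0.147 0.152] th [-0.131 -0.149 -0.172 -0.196 -0.222 -0.248 -0.273 -0.297]
ROWS [(0.09, -0.0), (0.01, -0.0), (-0.02, -0.0), (-0.04, 0.0)]
```

Emit:
jog_arm(commands=[{"dx":0.07,"dy":0,"dz":0,"ax":0,"ay":0,"az":0,"gripper":0.7},{"dx":0.01,"dy":0,"dz":0,"ax":0,"ay":0,"az":0,"gripper":0.7},{"dx":-0.02,"dy":0,"dz":0,"ax":0,"ay":0,"az":0,"gripper":0.7}], squeeze=15)

```text
clock: 19.27
eef_pos: [509.8, -107.0, 218.7]
eef_rot: [3.141, 0.0, 1.808]
wrist_force: [5.3, 1.3, 2.0]
finger_gap: 39.8
finger_force: 15.0
```

```bash
python3 step.py s 4 .07 .01 -.02
```

```text
t 19.275 p [ 509.7533 -107.0165  218.6752] F [5.2605 1.3341 2.0393] gap 39.8108 ff 14.9998 A 0.096 rad 100.1361 xs -120.0559 scene -0.1584 scene_r 0.0262 
th -0.152 w -0.125 c -0.0128 s 0.950 ref -0.188 res [ 0.001 -0.003  0.002  0.002 -0.001]
plan A [0.067 0.075 0.099 0.127 0.15  0.167 0.177 0.181] th [-0.177 -0.201 -0.229 -0.258 -0.286 -0.312 -0.333 -0.352]
ROWS [(0.07, -0.0), (-0.02, -0.0), (-0.06, 0.0), (-0.07, 0.01)]
```

Emit:
jog_arm(commands=[{"dx":0.04,"dy":0,"dz":0,"ax":0,"ay":0,"az":0,"gripper":0.7},{"dx":-0.02,"dy":0,"dz":0,"ax":0,"ay":0,"az":0,"gripper":0.7},{"dx":-0.05,"dy":0,"dz":0,"ax":0,"ay":0,"az":0,"gripper":0.7}], squeeze=15)

```text
clock: 19.7
eef_pos: [510.0, -107.8, 218.6]
eef_rot: [3.142, -0.001, 1.808]
wrist_force: [4.9, 3.1, 2.1]
finger_gap: 39.9
finger_force: 15.0
```

```bash
echo '{"t0":17.9,"T":3.6,"a":-0.02,"b":-0.403}'>cfg.json; python3 step.py s 4 .04 -.02 -.05
```

```text
t 19.7 p [ 509.9548 -107.8132  218.5958] F [4.9497 3.0572 2.1363] gap 39.8914 ff 14.999 A 0.1042 rad 100.1393 xs -120.0471 scene -0.2188 scene_r 0.0221 
th -0.211 w -0.172 c -0.0124 s 0.947 ref -0.212 res [-0.001  0.001  0.001  0.    -0.001]
plan A [0.115 0.128 0.141 0.153 0.163 0.17  0.175 0.178] th [-0.243 -0.266 -0.289 -0.311 -0.331 -0.348 -0.363 -0.375]
ROWS [(-0.03, 0.01), (-0.03, 0.0), (-0.03, 0.0), (-0.03, 0.01)]
```

Emit:
jog_arm(commands=[{"dx":-0.03,"dy":0,"dz":0.01,"ax":0,"ay":0,"az":0,"gripper":0.7},{"dx":-0.04,"dy":0,"dz":0,"ax":0,"ay":0,"az":0,"gripper":0.7},{"dx":-0.03,"dy":0,"dz":0.01,"ax":0,"ay":0,"az":0,"gripper":0.7}], squeeze=15)

```text
clock: 20.12
eef_pos: [510.9, -112.0, 218.0]
eef_rot: [3.141, -0.0, 1.808]
wrist_force: [2.8, 2.6, 6.4]
finger_gap: 39.9
finger_force: 15.0
```

```bash
python3 step.py s 4 -.03 -.04 -.03
```

```text
t 20.125 p [ 510.9439 -111.9709  217.9994] F [2.8322 2.6431 6.4148] gap 39.8815 ff 14.9996 A 0.1473 rad 100.0837 xs -120.0618 scene -0.2951 scene_r 0.0179 
th -0.287 w -0.167 c -0.0126 s 0.944 ref -0.293 res [-0.001  0.001  0.001 -0.    -0.   ]
plan A [0.15  0.158 0.167 0.174 0.181 0.185 0.187 0.188] th [-0.315 -0.334 -0.351 -0.365 -0.378 -0.387 -0.394 -0.398]
ROWS [(-0.01, 0.0), (-0.02, 0.01), (-0.02, -0.0), (-0.02, 0.0)]
```

Emit:
jog_arm(commands=[{"dx":-0.01,"dy":0,"dz":0,"ax":0,"ay":0,"az":0,"gripper":0.7},{"dx":-0.02,"dy":0,"dz":0.01,"ax":0,"ay":0,"az":0,"gripper":0.7},{"dx":-0.02,"dy":0,"dz":0,"ax":0,"ay":0,"az":0,"gripper":0.7}], squeeze=15)

```text
clock: 20.55
eef_pos: [511.4, -114.0, 217.6]
eef_rot: [3.141, 0.0, 1.808]
wrist_force: [3.0, 3.5, 5.5]
finger_gap: 39.8
finger_force: 15.0
```

```bash
python3 step.py s 4 -.01 -.02 -.02
```

```text
t 20.55 p [ 511.4459 -113.9522  217.6498] F [2.9542 3.5159 5.516 ] gap 39.8411 ff 14.9994 A 0.1681 rad 100.0594 xs -120.0391 scene -0.3731 scene_r 0.0148 
th -0.364 w -0.159 c -0.0129 s 0.953 ref -0.358 res [-0.001  0.003  0.001 -0.003  0.001]
plan A [0.201 0.211 0.21  0.203 0.195 0.189 0.184 0.182] th [-0.389 -0.4   -0.397 -0.391 -0.383 -0.372 -0.361 -0.349]
ROWS [(-0.08, 0.02), (-0.03, 0.0), (0.01, 0.0), (0.01, -0.0)]
```

```bash
python3 - <<'E'
from ctl import *
for rows in ([-.1,-.03,.05,.05],[-.22,0,.1,.12],[-.22,0,0.05,.1],[-.25,.05,.1,.1],[-.2,-.05,.1,.1]):
  for th,w in((-.364,-.159),(-.362,-.175)):
    A=.1681;R=[(.05,A)]
    for d in rows:
        A-=d*.4;R.append((.125,A))
    fine=[];A0=.1681
    for d,a in R:
        n=round(d/.025);fine+=[(d/n,A0+(a-A0)*(i+1)/n) for i in range(n)];A0=a
    o=sim(th,w,.1681,fine,-.0132,.955);k=next((i for i,x in enumerate(o) if x[0]<=-.4),None)
    print(rows,th,"contact",k and (round(k*.025,3),round(o[k-1][1],3)),np.round([x[0] for x in o[2::5]],3))
E
```

```text
[-0.1, -0.03, 0.05, 0.05] -0.364 contact None [-0.376 -0.392 -0.4   -0.397]
[-0.1, -0.03, 0.05, 0.05] -0.362 contact (0.25, np.float64(-0.106)) [-0.375 -0.393 -0.4   -0.396]
[-0.22, 0, 0.1, 0.12] -0.364 contact None [-0.376 -0.388 -0.39  -0.386]
[-0.22, 0, 0.1, 0.12] -0.362 contact None [-0.375 -0.389 -0.393 -0.39 ]
[-0.22, 0, 0.05, 0.1] -0.364 contact None [-0.376 -0.388 -0.39  -0.384]
[-0.22, 0, 0.05, 0.1] -0.362 contact None [-0.375 -0.389 -0.393 -0.389]
[-0.25, 0.05, 0.1, 0.1] -0.364 contact None [-0.376 -0.387 -0.389 -0.384]
[-0.25, 0.05, 0.1, 0.1] -0.362 contact None [-0.375 -0.388 -0.391 -0.389]
[-0.2, -0.05, 0.1, 0.1] -0.364 contact None [-0.376 -0.389 -0.391 -0.385]
[-0.2, -0.05, 0.1, 0.1] -0.362 contact None [-0.375 -0.39  -0.394 -0.389]
```

Emit:
jog_arm(commands=[{"dx":-0.12,"dy":0,"dz":0.02,"ax":0,"ay":0,"az":0,"gripper":0.7},{"dx":-0.01,"dy":0,"dz":0,"ax":0,"ay":0,"az":0,"gripper":0.7},{"dx":0.08,"dy":0,"dz":-0.01,"ax":0,"ay":0,"az":0,"gripper":0.7}], squeeze=15)

```text
clock: 20.98
eef_pos: [512.0, -116.3, 217.1]
eef_rot: [3.141, 0.001, 1.808]
wrist_force: [5.3, -0.5, 3.5]
finger_gap: 39.8
finger_force: 15.0
```

```bash
python3 step.py s 4 -.12 -.01 .08
```

```text
t 20.975 p [ 511.9971 -116.3105  217.0501] F [ 5.337  -0.4822  3.4563] gap 39.7953 ff 15.0012 A 0.193 rad 99.9042 xs -120.057 scene -0.4072 scene_r 0.0133 
th -0.398 w 0.016 c -0.0134 s 0.951 ref -0.394 res [-0.001  0.003 -0.002  0.     0.001]
plan A [0.174 0.169 0.17  0.174 0.178 0.18  0.182 0.182] th [-0.395 -0.394 -0.394 -0.395 -0.396 -0.398 -0.399 -0.4  ]
ROWS [(0.05, -0.01), (0.01, -0.0), (-0.0, -0.0), (-0.01, -0.0)]
```

Essentially on the stop and near rest. I'm easing the lever down to seat it.

Emit:
jog_arm(commands=[{"dx":0.05,"dy":0,"dz":-0.01,"ax":0,"ay":0,"az":0,"gripper":0.7},{"dx":0.02,"dy":0,"dz":0,"ax":0,"ay":0,"az":0,"gripper":0.7},{"dx":0.02,"dy":0,"dz":-0.01,"ax":0,"ay":0,"az":0,"gripper":0.7},{"dx":0.02,"dy":0,"dz":0,"ax":0,"ay":0,"az":0,"gripper":0.7}], squeeze=15)

```text
clock: 21.52
eef_pos: [510.9, -111.8, 217.6]
eef_rot: [-3.142, 0.001, 1.808]
wrist_force: [5.6, 0.4, 1.4]
finger_gap: 39.6
finger_force: 15.0
```

```bash
python3 step.py s 4 .05 .02 .02 .02 | head -2; python3 - <<'E'
from ctl import *
o=hist()[-1];print([tuple(map(float,x)) for x in step_units(np.linspace(o["A"],-.40,13)[1:],-o["rad"]*np.sin(o["A"]),o["rad"]*np.cos(o["A"]))])
E
```

```text
t 21.525 p [ 510.9095 -111.8121  217.5586] F [5.6477 0.3652 1.4145] gap 39.6389 ff 15.0008 A 0.1464 rad 99.6239 xs -120.058 scene -0.4104 scene_r 0.0134 
th -0.399 w -0.054 c -0.0139 s 0.947 ref -0.403 res [ 0.001 -0.001  0.     0.001  0.003]
[(0.11, -0.02), (0.12, -0.01), (0.11, -0.01), (0.11, 0.01), (0.12, 0.0), (0.11, 0.01), (0.11, 0.02), (0.11, 0.02), (0.11, 0.03), (0.11, 0.03), (0.11, 0.04), (0.11, 0.04)]
```

It's back on the stop (reading matches the start). Relaxing the lever to its natural position.

Emit:
jog_arm(commands=[{"dx":0.11,"dy":0,"dz":-0.02,"ax":0,"ay":0,"az":0,"gripper":0.7},{"dx":0.12,"dy":0,"dz":-0.01,"ax":0,"ay":0,"az":0,"gripper":0.7},{"dx":0.11,"dy":0,"dz":-0.01,"ax":0,"ay":0,"az":0,"gripper":0.7},{"dx":0.11,"dy":0,"dz":0.01,"ax":0,"ay":0,"az":0,"gripper":0.7},{"dx":0.12,"dy":0,"dz":0,"ax":0,"ay":0,"az":0,"gripper":0.7},{"dx":0.11,"dy":0,"dz":0.01,"ax":0,"ay":0,"az":0,"gripper":0.7},{"dx":0.11,"dy":0,"dz":0.02,"ax":0,"ay":0,"az":0,"gripper":0.7},{"dx":0.11,"dy":0,"dz":0.02,"ax":0,"ay":0,"az":0,"gripper":0.7},{"dx":0.11,"dy":0,"dz":0.03,"ax":0,"ay":0,"az":0,"gripper":0.7},{"dx":0.11,"dy":0,"dz":0.03,"ax":0,"ay":0,"az":0,"gripper":0.7}], squeeze=15)

```text
clock: 22.82
eef_pos: [500.3, -68.3, 214.1]
eef_rot: [-3.141, 0.001, 1.808]
wrist_force: [7.1, -1.3, -2.0]
finger_gap: 40.1
finger_force: 15.0
```

```bash
python3 - <<'E'
from ctl import *
o=look(("scene",));print([tuple(map(float,x)) for x in step_units(np.linspace(o["A"],-.45,5)[1:],-o["rad"]*np.sin(o["A"]),o["rad"]*np.cos(o["A"]))])
E
```

```text
t 22.825 p [500.2878 -68.3254 214.1088] F [ 7.0936 -1.3043 -2.0005] gap 40.08 ff 15.0003 A -0.3078 rad 99.799 xs -120.1726 scene -0.411 scene_r 0.015 
[(0.09, 0.02), (0.08, 0.04), (0.08, 0.03), (0.08, 0.04)]
```

Finish relaxing, then open gently.

Emit:
jog_arm(commands=[{"dx":0.09,"dy":0,"dz":0.02,"ax":0,"ay":0,"az":0,"gripper":0.7},{"dx":0.08,"dy":0,"dz":0.04,"ax":0,"ay":0,"az":0,"gripper":0.7},{"dx":0.08,"dy":0,"dz":0.03,"ax":0,"ay":0,"az":0,"gripper":0.7},{"dx":0.08,"dy":0,"dz":0.04,"ax":0,"ay":0,"az":0,"gripper":0.7},{"dx":0,"dy":0,"dz":0,"ax":0,"ay":0,"az":0,"gripper":0.7},{"dx":0,"dy":0,"dz":0,"ax":0,"ay":0,"az":0,"gripper":0.4},{"dx":0,"dy":0,"dz":0,"ax":0,"ay":0,"az":0,"gripper":0.2},{"dx":0,"dy":0,"dz":0,"ax":0,"ay":0,"az":0,"gripper":0.1},{"dx":0,"dy":0,"dz":0,"ax":0,"ay":0,"az":0,"gripper":0.1},{"dx":0,"dy":0,"dz":0,"ax":0,"ay":0,"az":0,"gripper":0.1}], squeeze=15)

```text
clock: 24.12
eef_pos: [497.1, -55.2, 209.4]
eef_rot: [-3.141, 0.0, 1.808]
wrist_force: [-0.1, 0.0, -0.7]
finger_gap: 84.0
finger_force: 0.0
```

Emit:
jog_arm(commands=[{"dx":0,"dy":0,"dz":-0.4,"ax":0,"ay":0,"az":0,"gripper":0.1},{"dx":0,"dy":0,"dz":-0.8,"ax":0,"ay":0,"az":0,"gripper":0.1},{"dx":0,"dy":0,"dz":-0.8,"ax":0,"ay":0,"az":0,"gripper":0.1},{"dx":0,"dy":0,"dz":-0.5,"ax":0,"ay":0,"az":0,"gripper":0.1},{"dx":0,"dy":0,"dz":0,"ax":0,"ay":0,"az":0,"gripper":0.1},{"dx":0,"dy":0,"dz":0,"ax":0,"ay":0,"az":0,"gripper":0.1},{"dx":0,"dy":0,"dz":0,"ax":0,"ay":0,"az":0,"gripper":0.1}])

```text
clock: 25.0
eef_pos: [497.0, -55.2, 308.6]
eef_rot: [-3.14, -0.001, 1.808]
wrist_force: [0.2, 0.3, -0.2]
finger_gap: 84.8
finger_force: 0.0
```

```bash
python3 -c "
from ctl import *
look(('scene',))"
```

```text
t 25.0 p [496.9596 -55.1674 308.6474] F [ 0.201   0.2617 -0.2093] gap 84.7956 ff 0.0 A -0.227 rad 194.6411 xs -120.3185 scene -0.4114 scene_r 0.0149
```

View pics/last_scene.png

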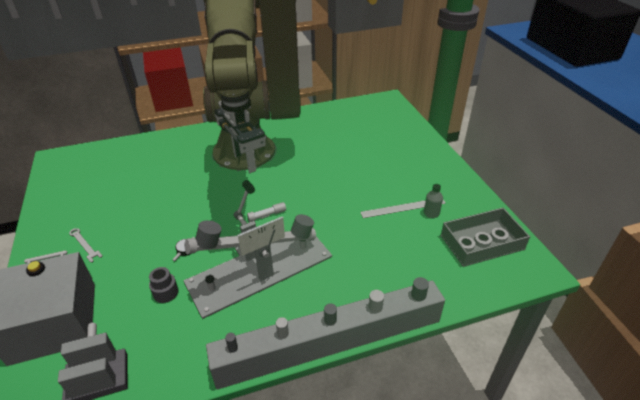

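The rocker is back on its original stop (weights at (208,235) and (303,227)), the knob at (248,187) is free, the gripper is clear above, and the other gear hasn't moved.

```bash
python3 -c "
from cell import job
print(job.sign_off())"
```

```text
the job is handed in; nothing more can be done
None
```

The job is handed in: the rocker floated inside the short marks for about 10 s (t ≈ 7.9–18.4 s, camera-estimated every 0.3–0.55 s), then was eased back onto its original stop. The knob was released and the arm is clear, at 25 s of the 72 s allowed.

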